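# Set out the ant-keeping display row

## Robot

A 6-joint arm with a two-finger parallel gripper is mounted at the origin on the work surface. World frame = base frame: x ahead of the robot, y to its left, z up, the work surface at z = 0. Lengths are in m, angles in rad, forces in N, time in s.
With the tool pointing down it reaches from about 0.4 to 0.825 m from the base axis. Payload 7 kg.
Tool frame: the origin (TCP) lies midway between the tips of the shut fingers; the grasp point (between the pads) lies hold_point_z behind it (hold_point_z is the distance from the TCP to the grasp point, in m); z points along the fingers, y is the line along which they close (so a half turn about z gives the same grasp; the last joint's range is limited). The gripper opens to 88 mm and grips with 3 to 60 N. Pads are 19 mm wide; open, the fingers measure 130 mm over their backs; the gripper's body (78 mm by 193 mm) begins 47 mm behind the grasp point.
Start: joints at [-0.837, 0.359, 0.012, 0, -1.224, -0.288], TCP at [0.291, -0.609, 0.227] pointing down, gripper open.
Joint ranges: [-3.07, 3.07], [-1.43, 2.12], [-1.02, 1.25], [-3.03, 1.67], [-3.05, -0], [-3.03, 3.03]. Speed limits (rad/s): [2.39, 2.39, 3.01, 3.14, 3.14, 3.14].

## Interface

Orientations are given as [roll, pitch, yaw] about the fixed x, y, z axes, in that order (R = Rz(yaw) Ry(pitch) Rx(roll)).
In Python, from station import * gives the robot as it stands.
- The arm moves only by the tool apply_moves, never from a script. Its argument "steps" is a list of rows, each an object with "translation": the shift along the world's x, y, z scaled (see below), a list of three; "rotation": the turn, a rotation vector about the world's x, y, z scaled (see below), a list of three. A call has exactly 10 rows; each row is the pose to reach, as a shift and turn from the pose commanded when the call began; what a row does not reach only later rows make up. The controller multiplies each number of a shift by 250 mm and each number of a turn by 30 degrees. A row lasts 1/12 s, in which the tool goes at most 41.7 mm and 7.16 degrees, less where a joint would pass 70% of its speed; a pose out of reach is approached as far as the arm can. A call with a number of a shift or a turn outside -1 to 1 is refused whole. A call with a gripper value outside its range is refused whole. "jaw" is the closure, from -1 (fully open) to 1 (shut), so that 0 is half open, set as the call begins (left out, the last holds). The fingers move at their own pace and stop on an object; "newtons" is the grip in N (left out, the last holds). Time passes only in rows, so rows that repeat a pose let the fingers close, or fill a call up. It gives the time, the measured TCP pose, the force, the opening and the grip force at its end, in the units of the state.
- get_state(): the state, without advancing time (a new reading comes with each control period).
- grab_frame(name): name is "scene" or "side" or "wrist"; returns the picture (480x640x3 uint8, blue, green, red); there is no depth.
- camera_model(name): a dict with "fx", "fy", "cx", "cy" (pixels), "xyz" and "rotation" of the camera in the world. Camera axes: x right, y down, z forward; pixel columns grow to the right and rows downward; lengths in m; the calibration is good to about 2 mm. A picture is of the moment at which its call begins: read the wrist's pose just before it. camera_model takes no time and is no camera call; for the wrist camera it gives the pose at the moment of the call.
- job_done(): hands the job in; it is judged then, once.
The state is a dict: "t": time; "q": joint angles; "qd": joint speeds; "joint_efforts": joint torques, N m; "eef_pos": TCP position; "ee_rot": TCP orientation; "force": force on the tool from outside, world axes, zero at the start; "moment": the same for the moment, N m; "width": finger opening in m; "gripper_force": force on a finger pad.
Only numpy, scipy, OpenCV 4.12 (cv2) and the standard library are available. Lean on these libraries where they do the work, as an engineer would, in place of code of your own. Each camera call takes 0.05 s, during which the arm holds its last target. There are 200 camera calls.

## Task

Set out the ant display, working outwards from the nest in this order: first lay the red cover squarely on top of the nest, then stand the feeder tube on the white coaster next to the nest, then the cork hide on the middle coaster, and last the yellow food dish on the coaster next to the small terrarium on the same mat. Everything stands upright, centred on its coaster, and is let go before the next thing is placed; leave the amber jar standing where it is.

Things in the scene. Friction and masses are not known exactly. Their poses are not given: they have to be found in the camera images.
- nest: Ant nest, fixed at one end of the grey display mat (either end): black-framed block with a cream plaster top carved with brown galleries, 100 (its x) by 76 (its y) by 25 mm high, flat top. Origin: centre of the underside, 2 mm above the table, so its top is at 27 mm.
- terrarium: Small clear terrarium box with sand inside and a small white square vent on its lid, fixed at the other end of the mat, 100 by 76 by 67 mm high. Origin: centre of the underside, 2 mm above the table.
- place_left: Round white coaster with a small black centre dot, fixed on the mat, 76 mm across, 3 mm thick; of the three in the row the one farthest to the robot's left (+y). Origin: centre of its underside, 2 mm above the table; its top is at 5 mm. The coasters are about 110 mm apart; each end coaster is about 115 mm from the nest or terrarium beside it.
- place_middle: The same kind of white coaster, the middle one of the row.
- place_right: The same kind of white coaster, the one farthest to the robot's right (-y).
- cover: Loose red cover plate for the nest, 90 (its x) by 66 (its y) by 5 mm, with a black bar handle on top, centred: 44 mm long along x, 12 mm wide along y, rising from 5 to 31 mm above the underside. About 80 g. Origin: centre of the underside. Starts flat on the table, like all the loose things.
- feeder: Loose feeder tube: pale blue upright tube 24 mm across on a black round foot 50 mm across and 12 mm high, blue cap 26 mm across from 78 mm to the top at 90 mm. About 80 g, rigid. Origin: centre of the underside, z up the tube.
- hide: Loose cork hide, an arched tunnel open at both ends: 64 mm long (its x), 44 mm wide (its y), about 43 mm high; the two long side walls are upright to 26 mm, the roof is rounded above. About 60 g. Origin: centre of the underside.
- dish: Loose yellow food dish, round and open on top, straight-sided, 56 mm across, 24 mm high, wall 4 mm, floor 6 mm. About 50 g. Origin: centre of the underside.
- jar: Bystander: amber glass jar with a steel lid, 46 mm across, 69 mm high, loose, standing among the things. Origin: centre of the underside. Not to be moved.
Things that resemble listed ones, but are neither listed nor needed, are in the scene too. Of the things like the dish, leave any that is green; of the rest the larger one is meant. There is more than one size of the cover; the one meant has the size given above.

How it is judged:
On the way, in this order (a step that is already met when the one before it is completed fails the run):
1. cover lies squarely on the nest, let go (horizontal distance between cover and nest below 0.012 m and angle between the x axis of cover and the x axis of nest, either way round below 0.2 rad and angle between cover's own z axis and vertical below 0.08 rad and height (world z) of cover between 0.023 and 0.031 m and linear speed of cover below 0.02 m/s and angular speed of cover below 0.2 rad/s and contact force between the fingers and cover below 0.3 N), for 0.2 s.
2. feeder tube stands on the coaster next to the nest, let go ((horizontal distance between feeder and place_left below 0.012 m or horizontal distance between feeder and place_right below 0.012 m) and horizontal distance between feeder and nest below 0.17 m and angle between feeder's own z axis and vertical below 0.12 rad and height (world z) of feeder between 0.002 and 0.009 m and linear speed of feeder below 0.02 m/s and angular speed of feeder below 0.2 rad/s and contact force between the fingers and feeder below 0.3 N), for 0.2 s.
3. cork hide stands on the middle coaster, let go (horizontal distance between hide and place_middle below 0.012 m and angle between hide's own z axis and vertical below 0.12 rad and height (world z) of hide between 0.002 and 0.009 m and linear speed of hide below 0.02 m/s and angular speed of hide below 0.2 rad/s and contact force between the fingers and hide below 0.3 N), for 0.2 s.
4. food dish stands on the coaster next to the terrarium, let go ((horizontal distance between dish and place_left below 0.012 m or horizontal distance between dish and place_right below 0.012 m) and horizontal distance between dish and terrarium below 0.17 m and angle between dish's own z axis and vertical below 0.12 rad and height (world z) of dish between 0.002 and 0.009 m and linear speed of dish below 0.02 m/s and angular speed of dish below 0.2 rad/s and contact force between the fingers and dish below 0.3 N), for 0.2 s.
At the end, for the whole second after the job is handed in: Red cover flat on the nest within 12 mm of its centre and 0.2 rad of its long axis; feeder tube, cork hide and food dish upright (within 0.12 rad) on the coasters next to the nest, in the middle and next to the terrarium, each within 12 mm of the coaster's centre; all released and at rest (all of step 1 and all of step 2 and all of step 3 and all of step 4); the robot touches nothing.
It fails at once if the amber jar was moved more than 30 mm or tipped over (distance of jar from where it was at the start of the episode above 0.03 m or angle between jar's own z axis and vertical above 0.4 rad).
It also fails if it takes over 115 s, if anything falls off the work surface, if the arm or the gripper's body presses on something with over 40 N, if the wrist force passes 120 N, or if a joint passes its speed limit or range.

## Working session

There is one attempt and no reset: what is moved stays moved. The work goes in short steps, Python scripts to look and compute and a tool call to move; the robot and the scene stay as the last step left them, time stands still between calls to the robot, and variables do not carry over. Pictures are saved under pics/ and viewed, at most 14 in all, crops included, and the job is handed in when it is done.

Besides the shell and the picture viewer there is one more tool, called after ">>>" as name(argument=value, ...), one argument or row to a line, values as JSON. apply_moves: Moves the arm, as the interface text tells. Shifts and turns lie within -1 to 1; 1 stands for 250 mm of shift or 30 degrees of turn. Its arguments: {"type":"object","properties":{"steps":{"type":"array"},"jaw":{"type":"number"},"newtons":{"type":"number"}},"required":["steps"]}

```bash
mkdir -p pics; ls; cat > h.py <<'E'
from station import *
import numpy as np, cv2
from scipy.spatial.transform import Rotation as R
def rot(m):
    r=np.array(m['rotation'],float)
    return r if r.shape==(3,3) else R.from_euler('xyz',r).as_matrix()
def ray(m,u,v,z):
    d=rot(m)@np.array([(u-m['cx'])/m['fx'],(v-m['cy'])/m['fy'],1]); p=np.array(m['xyz'])
    return p+d*(z-p[2])/d[2]
def proj(m,P):
    c=rot(m).T@(np.array(P)-np.array(m['xyz'])); return m['fx']*c[0]/c[2]+m['cx'],m['fy']*c[1]/c[2]+m['cy']
E
python3 - <<'E'
from h import *
import json
s=get_state();print(s)
for n in("scene","side"):
    m=camera_model(n);print(n,m);cv2.imwrite(f"pics/{n}0.png",grab_frame(n))
print(camera_model("wrist"))
try: print(hold_point_z)
except Exception as e: print(e)
E
```

```text
pics
{'t': 0.0, 'q': array([-8.36906003e-01,  3.59418990e-01,  1.10586214e-02, -3.61980824e-04,
       -1.22408401e+00, -2.88076523e-01]), 'qd': array([-0.00037502, -0.00143354, -0.00048955,  0.0003854 ,  0.00010636,
       -0.00174047]), 'joint_efforts': array([ 4.12677355e-04, -5.82720888e+01,  2.93054116e+01,  6.99736789e+00,
        6.74028648e-03, -1.71280631e-04]), 'eef_pos': array([ 0.29081094, -0.60860293,  0.22559968]), 'ee_rot': array([ 3.13991583e+00, -1.42014453e-04, -2.69590202e+00]), 'force': array([ 0.01845276,  0.85646358, -0.39483632]), 'moment': array([ 0.03045623, -0.02290852,  0.0153935 ]), 'gripper_force': 0.0, 'width': 0.08758795206037392}
scene {'fx': 435.9940278864346, 'fy': 435.9940278864346, 'cx': 319.37293198057597, 'cy': 238.7070871678658, 'xyz': array([1.18085037, 0.19576911, 0.53759697]), 'rotation': array([-2.16935541, -0.00783936,  1.84434459])}
side {'fx': 598.1631930216266, 'fy': 598.1631930216266, 'cx': 321.39690106502474, 'cy': 234.8932808210142, 'xyz': array([0.11080555, 0.7726732 , 0.73551971]), 'rotation': array([-2.26209181, -0.00844632, -2.69836848])}
{'fx': 344.7603455772031, 'fy': 344.7603455772031, 'cx': 321.1829413807532, 'cy': 240.05372487993256, 'xyz': array([ 0.22433014, -0.64113105,  0.38377855]), 'rotation': array([ 2.86409839e+00, -1.46436590e-03,  2.01696552e+00])}
0.0188
```

View pics/scene0.png

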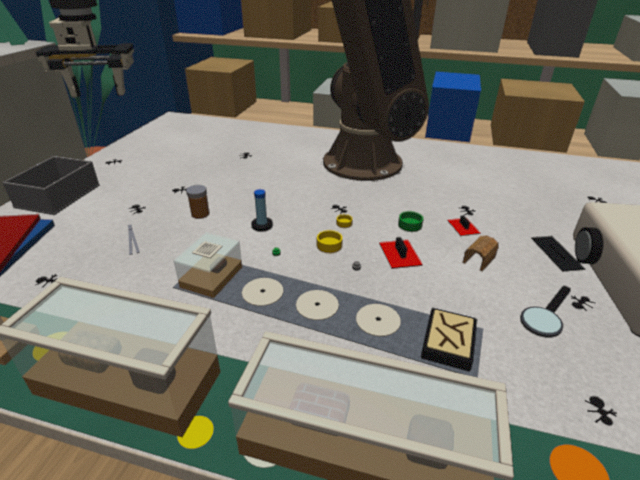

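View pics/side0.png

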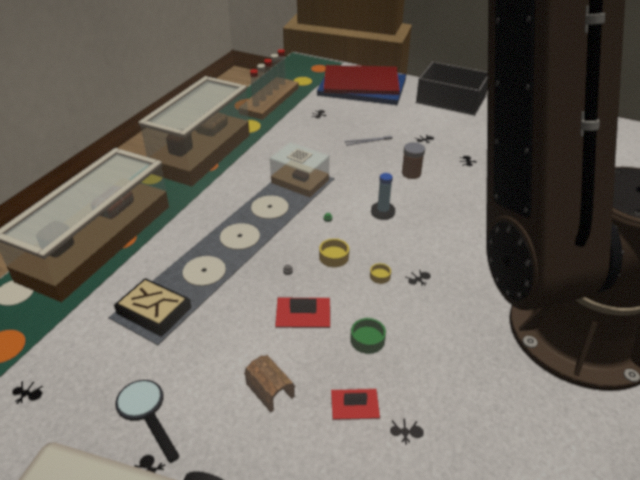

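The nest is at the +y end (scene 450,335; side 152,305), the terrarium at the -y end (scene 208,265), and three coasters sit between them. The larger red cover is at scene (401,253), the feeder at (261,210), the hide at (481,250), the large yellow dish at (329,241) and the jar at (198,200). I'll enlarge both views.

```bash
python3 - <<'E'
from h import *
a=cv2.imread("pics/scene0.png")[180:370,175:505];b=cv2.imread("pics/side0.png")[140:420,110:430]
def g(im,x0,y0,k,n):
    im=cv2.resize(im,None,fx=k,fy=k,interpolation=cv2.INTER_CUBIC)
    for i in range(0,im.shape[1]//k,20):
        cv2.line(im,(i*k,0),(i*k,6),(255,0,255),1);cv2.putText(im,str(x0+i),(i*k,16),0,.35,(255,0,255))
    for i in range(0,im.shape[0]//k,20):
        cv2.line(im,(0,i*k),(6,i*k),(255,0,255),1);cv2.putText(im,str(y0+i),(8,i*k+4),0,.35,(255,0,255))
    cv2.imwrite(n,im)
g(a[:,:],175,180,2,"pics/a.png");g(b,110,140,2,"pics/b.png")
E
```

```text
(no output)
```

View pics/a.png

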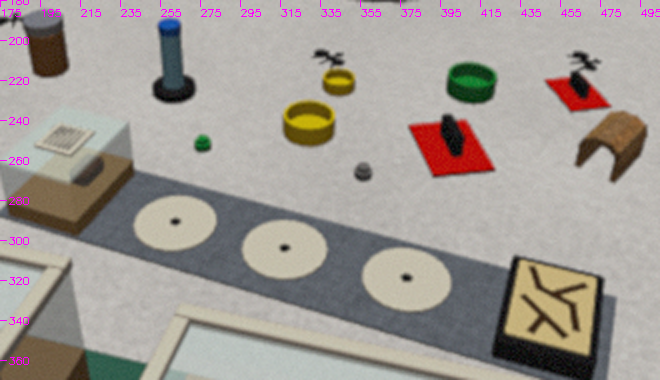

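View pics/b.png

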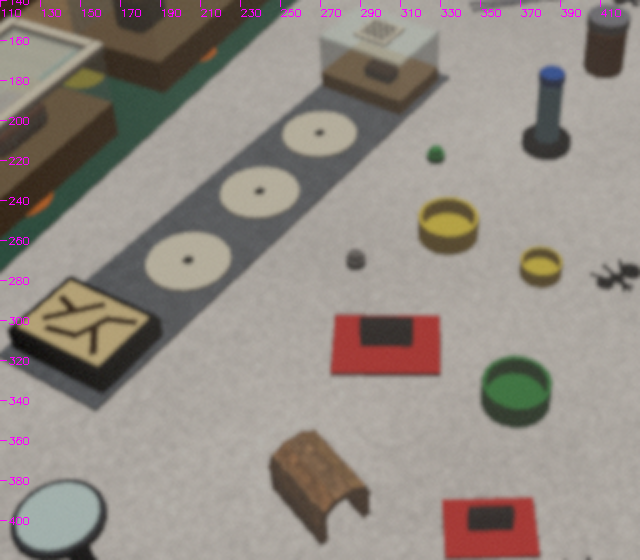

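```bash
cat > e.py <<'E'
from h import *
S=camera_model("scene");D=camera_model("side")
A=lambda x,y,z:ray(S,175+x/2,180+y/2,z)[:2].round(4)
B=lambda x,y,z:ray(D,110+x/2,140+y/2,z)[:2].round(4)
E
python3 - <<'E'
from e import *
def p(n,a,b,z):print(n,[A(*q,z).tolist() for q in a],[B(*q,z).tolist() for q in b])
p("pl",[(175,221),(284,247.5),(406,278)],[(319,132),(259,190.5),(188,260)],.005)
p("nest",[(516,257),(602,276),(583,358),(497,340)],[(72,278),(161,318),(102,370),(11,327)],.027)
p("cover",[(409,125),(494,169),(434,176)],[(335,316),(440,316),(440,375),(331,375)],.004)
p("coverhandle",[],[(361,317),(413,317)],.031)
p("foot",[(174,87)],[(546,138)],.010)
p("cap",[(169,24)],[(552,72)],.09)
p("dish",[(309,115)],[(448,218)],.024)
p("hide feet",[(577,162),(613,180)],[(323,542),(368,513),(273,481)],0)
p("hide ridge",[],[(345,475),(290,443)],.043)
p("jar",[(44,22)],[(609,14)],.069)
p("sdish",[(339,76)],[(541,257)],.016)
p("green",[(472,76)],[(516,380)],.024)
E
```

```text
pl [[0.6205, -0.066], [0.6267, 0.0402], [0.6342, 0.1508]] [[0.6181, -0.0645], [0.6241, 0.042], [0.63, 0.1531]]
nest [[0.6063, 0.238], [0.6096, 0.3076], [0.7027, 0.2927], [0.7029, 0.2298]] [[0.6902, 0.2335], [0.5949, 0.2397], [0.6036, 0.3068], [0.6984, 0.3012]]
cover [[0.404, 0.1163], [0.4569, 0.2107], [0.4851, 0.1544]] [[0.4793, 0.1561], [0.3989, 0.1172], [0.3712, 0.1774], [0.4504, 0.2158]]
coverhandle [] [[0.446, 0.1706], [0.4077, 0.152]]
foot [[0.4126, -0.1501]] [[0.4049, -0.15]]
cap [[0.4122, -0.1504]] [[0.4049, -0.1495]]
dish [[0.4444, 0.0154]] [[0.4363, 0.0196]]
hide feet [[0.4158, 0.2915], [0.4364, 0.3263]] [[0.3818, 0.3528], [0.3642, 0.3173], [0.4408, 0.323]]
hide ridge [] [[0.3785, 0.3228], [0.4276, 0.3153]]
jar [[0.4118, -0.3037]] [[0.3988, -0.3096]]
sdish [[0.3464, 0.0255]] [[0.3442, 0.023]]
green [[0.3168, 0.1721]] [[0.3083, 0.1724]]
```

>>> apply_moves(
  steps=[
    {"translation": [0.1, 0.1, 0.05], "rotation": [0, 0, 0]},
    {"translation": [0.3, 0.25, 0.1], "rotation": [0, 0, 0]},
    {"translation": [0.4, 0.4, 0.2], "rotation": [0, 0, 0]},
    {"translation": [0.5, 0.55, 0.2], "rotation": [0, 0, 0]},
    {"translation": [0.6, 0.7, 0.2], "rotation": [0, 0, 0]},
    {"translation": [0.8, 0.85, 0.2], "rotation": [0, 0, 0]},
    {"translation": [0.8, 1, 0.2], "rotation": [0, 0, 0]},
    {"translation": [0.8, 1, 0.2], "rotation": [0, 0, 0]},
    {"translation": [0.8, 1, 0.2], "rotation": [0, 0, 0]},
    {"translation": [0.8, 1, 0.2], "rotation": [0, 0, 0]},
  ],
  jaw=-1,
  newtons=15,
)

```text
t: 0.93
eef_pos: [0.4922, -0.3568, 0.2764]
ee_rot: [3.141, -0.0, -2.692]
force: [0.3, -1.0, 0.8]
width: 0.0877
gripper_force: 0.0
```

>>> apply_moves(
  steps=[
    {"translation": [0, 0.15, 0], "rotation": [0, 0, 0]},
    {"translation": [0, 0.3, 0], "rotation": [0, 0, 0]},
    {"translation": [0, 0.45, 0], "rotation": [0, 0, 0]},
    {"translation": [0, 0.6, 0], "rotation": [0, 0, 0]},
    {"translation": [0, 0.75, 0], "rotation": [0, 0, 0]},
    {"translation": [0, 0.9, 0], "rotation": [0, 0, 0]},
    {"translation": [0, 1, 0], "rotation": [0, 0, 0]},
    {"translation": [0, 1, 0], "rotation": [0, 0, 0]},
    {"translation": [0, 1, 0], "rotation": [0, 0, 0]},
    {"translation": [0, 1, 0], "rotation": [0, 0, 0]},
  ],
)

```text
t: 1.77
eef_pos: [0.4909, -0.1098, 0.2765]
ee_rot: [-3.142, -0.0, -2.696]
force: [0.0, -0.1, 0.7]
width: 0.0877
gripper_force: 0.0
```

>>> apply_moves(
  steps=[
    {"translation": [0, 0.15, 0], "rotation": [0, 0, 0]},
    {"translation": [0, 0.3, 0], "rotation": [0, 0, 0]},
    {"translation": [0, 0.45, 0], "rotation": [0, 0, 0]},
    {"translation": [0, 0.6, 0], "rotation": [0, 0, 0]},
    {"translation": [0, 0.75, 0], "rotation": [0, 0, 0]},
    {"translation": [0, 0.85, 0], "rotation": [0, 0, 0]},
    {"translation": [0, 0.85, 0], "rotation": [0, 0, 0]},
    {"translation": [0, 0.85, 0], "rotation": [0, 0, 0]},
    {"translation": [0, 0.85, 0], "rotation": [0, 0, 0]},
    {"translation": [0, 0.85, 0], "rotation": [0, 0, 0]},
  ],
)

```text
t: 2.6
eef_pos: [0.4912, 0.102, 0.2764]
ee_rot: [-3.141, -0.0, -2.698]
force: [-0.1, 0.3, 0.4]
width: 0.0877
gripper_force: 0.0
```

```bash
cat > shot.py <<'E'
from h import *
import pickle,sys
n=sys.argv[1]; s=get_state(); m=camera_model("wrist"); im=grab_frame("wrist")
pickle.dump(m,open(n+".pkl","wb")); cv2.imwrite(f"pics/{n}.png",im)
print(s['t'],s['eef_pos'].round(4),s['ee_rot'].round(4),m['xyz'].round(4),m['rotation'].round(3))
E
python3 shot.py w1
```

```text
2.6 [0.4912 0.102  0.2764] [-3.1414e+00 -5.0000e-04 -2.6978e+00] [0.4246 0.0699 0.4345] [2.864 0.    2.015]
```

View pics/w1.png

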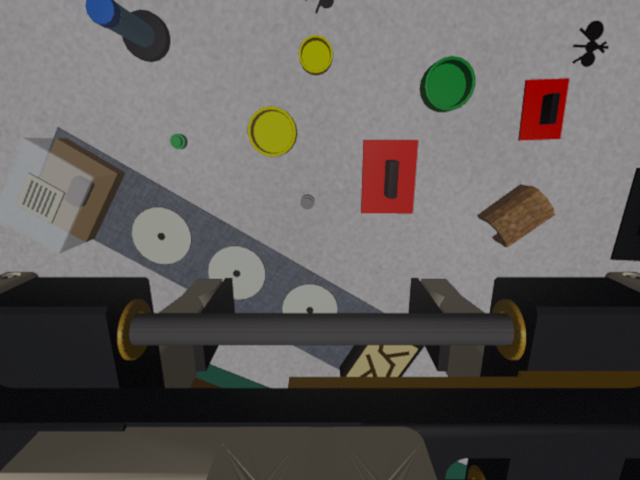

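```bash
python3 - <<'E'
from h import *
import pickle
m=pickle.load(open("w1.pkl","rb"))
r=lambda u,v,z:ray(m,u,v,z)[:2].round(4).tolist()
print("dots",[r(*q,.005) for q in[(161,236),(236.5,273),(310,310)]])
c=[r(*q,.005) for q in[(362,140),(417,140),(413,213),(361,213)]];print("cover",c,np.mean(c,0))
print("handle",r(392,161,.031),r(392,199,.031),r(391.5,180,.031))
print("dish",r(272,131,.024),"foot",r(149,36,.012),"cap",r(99,6,.09))
print("hide",r(479,213,0),r(507,246,0),r(553,211,0),r(523,187,.043),r(494,214,.043),r(540,191,.043))
print("sdish",r(316,54,.016),"green",r(448,84,.024),"jar?")
im=cv2.imread("pics/w1.png");hsv=cv2.cvtColor(im,cv2.COLOR_BGR2HSV)
for n,lo,hi in[("y",(22,150,90),(35,255,255)),("r",(0,180,90),(6,255,255))]:
    k,l,st,ce=cv2.connectedComponentsWithStats(cv2.inRange(hsv,lo,hi))
    print(n,[(ce[i].round(1).tolist(),st[i].tolist()) for i in range(1,k) if st[i,4]>300])
E
```

```text
dots [[0.6189, -0.0667], [0.6246, 0.0401], [0.6318, 0.1514]]
cover [[0.4016, 0.1129], [0.3733, 0.1723], [0.4528, 0.212], [0.4811, 0.1526]] [0.4272  0.16245]
handle [0.4087, 0.1518] [0.4471, 0.1728] [0.4279, 0.1616]
dish [0.4378, 0.0142] foot [0.4049, -0.1475] cap [0.4049, -0.1538]
hide [0.4167, 0.2901] [0.4384, 0.3473] [0.3738, 0.3741] [0.3707, 0.297] [0.4111, 0.2846] [0.3662, 0.317]
sdish [0.3435, 0.0249] green [0.3096, 0.1691] jar?
y [([315.3, 54.7], [299, 35, 33, 38, 952]), ([272.2, 131.3], [248, 106, 48, 50, 1796])]
r [([541.5, 108.6], [519, 79, 50, 61, 1963]), ([388.1, 175.5], [362, 141, 55, 72, 3166])]
```

>>> apply_moves(
  steps=[
    {"translation": [-0.05, 0.05, -0.1], "rotation": [0, 0, 0]},
    {"translation": [-0.1, 0.1, -0.2], "rotation": [0, 0, 0]},
    {"translation": [-0.15, 0.15, -0.3], "rotation": [0, 0, 0]},
    {"translation": [-0.2, 0.2, -0.4], "rotation": [0, 0, 0]},
    {"translation": [-0.255, 0.24, -0.5], "rotation": [0, 0, 0.02]},
    {"translation": [-0.255, 0.24, -0.6], "rotation": [0, 0, 0.02]},
    {"translation": [-0.255, 0.24, -0.7], "rotation": [0, 0, 0.02]},
    {"translation": [-0.255, 0.24, -0.72], "rotation": [0, 0, 0.02]},
    {"translation": [-0.255, 0.24, -0.72], "rotation": [0, 0, 0.02]},
    {"translation": [-0.255, 0.24, -0.72], "rotation": [0, 0, 0.02]},
  ],
  jaw=-0.2,
)

```text
t: 3.48
eef_pos: [0.428, 0.1632, 0.0974]
ee_rot: [-3.141, 0.0, -2.686]
force: [1.0, 0.3, 0.4]
width: 0.0526
gripper_force: 0.0
```

>>> apply_moves(
  steps=[
    {"translation": [0, 0, -0.06], "rotation": [0, 0, 0]},
    {"translation": [0, 0, -0.12], "rotation": [0, 0, 0]},
    {"translation": [0, 0, -0.18], "rotation": [0, 0, 0]},
    {"translation": [0, 0, -0.23], "rotation": [0, 0, 0]},
    {"translation": [0, 0, -0.27], "rotation": [0, 0, 0]},
    {"translation": [0, 0, -0.3], "rotation": [0, 0, 0]},
    {"translation": [0, 0, -0.32], "rotation": [0, 0, 0]},
    {"translation": [0, 0, -0.335], "rotation": [0, 0, 0]},
    {"translation": [0, 0, -0.335], "rotation": [0, 0, 0]},
    {"translation": [0, 0, -0.335], "rotation": [0, 0, 0]},
  ],
)

```text
t: 4.32
eef_pos: [0.4276, 0.1637, 0.0132]
ee_rot: [3.141, 0.001, -2.685]
force: [0.4, 0.2, 0.5]
width: 0.0523
gripper_force: 0.0
```

>>> apply_moves(
  steps=[
    {"translation": [0, 0, 0], "rotation": [0, 0, 0]},
    {"translation": [0, 0, 0], "rotation": [0, 0, 0]},
    {"translation": [0, 0, 0], "rotation": [0, 0, 0]},
    {"translation": [0, 0, 0], "rotation": [0, 0, 0]},
    {"translation": [0, 0, 0], "rotation": [0, 0, 0]},
    {"translation": [0, 0, 0], "rotation": [0, 0, 0]},
    {"translation": [0, 0, 0], "rotation": [0, 0, 0]},
    {"translation": [0, 0, 0], "rotation": [0, 0, 0]},
    {"translation": [0, 0, 0], "rotation": [0, 0, 0]},
    {"translation": [0, 0, 0], "rotation": [0, 0, 0]},
  ],
  jaw=1,
  newtons=20,
)

```text
t: 5.15
eef_pos: [0.4273, 0.1635, 0.0128]
ee_rot: [-3.142, 0.0, -2.685]
force: [-0.0, 0.1, 1.2]
width: 0.012
gripper_force: 20.0
```

>>> apply_moves(
  steps=[
    {"translation": [0, 0, 0.05], "rotation": [0, 0, 0]},
    {"translation": [0, 0, 0.13], "rotation": [0, 0, 0]},
    {"translation": [0, 0, 0.22], "rotation": [0, 0, 0]},
    {"translation": [0, 0, 0.32], "rotation": [0, 0, 0]},
    {"translation": [0.05, 0, 0.42], "rotation": [0, 0, 0]},
    {"translation": [0.1, 0.02, 0.52], "rotation": [0, 0, -0.05]},
    {"translation": [0.15, 0.05, 0.62], "rotation": [0, 0, -0.1]},
    {"translation": [0.2, 0.1, 0.7], "rotation": [0, 0, -0.2]},
    {"translation": [0.25, 0.1, 0.77], "rotation": [0, 0, -0.3]},
    {"translation": [0.3, 0.1, 0.8], "rotation": [0, 0, -0.4]},
  ],
)

```text
t: 5.98
eef_pos: [0.5036, 0.1894, 0.2154]
ee_rot: [3.14, 0.003, -2.896]
force: [-0.1, 0.4, -1.3]
width: 0.0118
gripper_force: 20.0
```

>>> apply_moves(
  steps=[
    {"translation": [0.1, 0.03, 0], "rotation": [0, 0, -0.1]},
    {"translation": [0.2, 0.06, 0], "rotation": [0, 0, -0.2]},
    {"translation": [0.3, 0.1, 0], "rotation": [0, 0, -0.3]},
    {"translation": [0.4, 0.15, 0], "rotation": [0, 0, -0.4]},
    {"translation": [0.52, 0.2, 0], "rotation": [0, 0, -0.5]},
    {"translation": [0.65, 0.25, 0], "rotation": [0, 0, -0.59]},
    {"translation": [0.78, 0.28, 0], "rotation": [0, 0, -0.59]},
    {"translation": [0.87, 0.31, 0], "rotation": [0, 0, -0.59]},
    {"translation": [0.9, 0.31, 0], "rotation": [0, 0, -0.59]},
    {"translation": [0.9, 0.31, 0], "rotation": [0, 0, -0.59]},
  ],
)

```text
t: 6.82
eef_pos: [0.7282, 0.2657, 0.2101]
ee_rot: [-3.14, -0.002, 3.079]
force: [-0.3, 0.6, -0.4]
width: 0.0116
gripper_force: 20.0
```

```bash
python3 shot.py w2
```

```text
6.8167 [0.7282 0.2657 0.2101] [-3.1399e+00 -2.5000e-03  3.0786e+00] [0.6549 0.2701 0.3683] [2.866e+00 2.000e-03 1.508e+00]
```

View pics/w2.png

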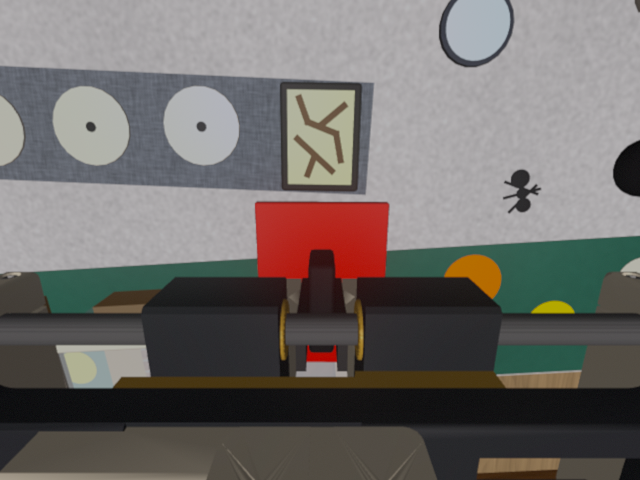

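```bash
python3 - <<'E'
from h import *
import pickle
m=pickle.load(open("w2.pkl","rb"))
r=lambda u,v,z:ray(m,u,v,z)[:2].round(4)
c=np.array([r(*q,.027) for q in[(281,83.5),(361,84),(358,190),(281,189)]]);print(c.tolist(),c.mean(0),np.linalg.norm(np.diff(c,axis=0),axis=1))
for a,b in[(0,3),(1,2)]: d=c[b]-c[a];print(np.degrees(np.arctan2(d[1],d[0])))
print("dots",r(90.5,126.5,.005),r(201,126.5,.005))
z=.2101-.0128+.005
k=[r(*q,z) for q in[(256,203),(388,203)]];print(k)
d=k[1]-k[0];print(np.degrees(np.arctan2(d[1],d[0]))-90)
print(get_state()['eef_pos'],get_state()['ee_rot'])
E
```

```text
[[0.6007, 0.2363], [0.6057, 0.3091], [0.702, 0.3031], [0.6963, 0.2273]] [0.651175 0.26895 ] [0.0729715  0.09648673 0.07601401]
-5.378103227013948
-3.5652219275973045
dots [0.6248 0.0397] [0.6317 0.1503]
[array([0.681 , 0.2365]), array([0.685 , 0.3005])]
-3.5763343749973444
[0.72713054 0.26561764 0.21087081] [-3.14028738e+00 -2.28591380e-03  3.07876530e+00]
```

```bash
python3 - <<'E'
from h import *
import pickle
m=pickle.load(open("w2.pkl","rb"))
r=lambda u,v,z:ray(m,u,v,z)[:2].round(4)
print("mat end",r(373,83,.002),r(366,194,.002),"at dot2",r(201,74,.002),r(201,187,.002))
g=cv2.imread("pics/w2.png")
print(g[70:100,320].sum(1).tolist());print(g[178:204,320].sum(1).tolist());print(g[137,270:295].sum(1).tolist(),g[137,345:375].sum(1).tolist())
S=camera_model("scene");D=camera_model("side")
for n,mm in(("scene",S),("side",D)):
  im=cv2.imread(f"pics/{n}0.png")
  for cx in (.639,.651):
    t=np.radians(-3.5);Q=R.from_euler('z',t).as_matrix()
    P=[proj(mm,Q@np.array([a*.05,b*.038,0])+[cx,.2685,.027]) for a,b in((-1,-1),(-1,1),(1,1),(1,-1))]
    print(n,cx,np.round(P,1).tolist())
E
```

```text
mat end [0.6019 0.3237] [0.7102 0.3139] at dot2 [0.5834 0.157 ] [0.6919 0.1398]
[506, 510, 517, 518, 519, 516, 516, 517, 517, 493, 405, 300, 227, 155, 169, 184, 187, 184, 195, 329, 468, 518, 517, 514, 515, 514, 515, 515, 515, 514]
[507, 507, 507, 506, 510, 494, 403, 212, 165, 170, 166, 153, 178, 265, 374, 472, 512, 516, 518, 518, 514, 508, 501, 419, 229, 219]
[297, 303, 313, 306, 304, 308, 304, 299, 302, 310, 275, 161, 162, 181, 189, 179, 214, 386, 515, 518, 515, 515, 515, 487, 405] [510, 509, 509, 509, 509, 510, 512, 463, 266, 178, 180, 176, 169, 156, 208, 293, 323, 320, 315, 322, 324, 317, 311, 308, 370, 477, 517, 512, 510, 509]
scene 0.639 [[431.1, 300.4], [477.0, 310.8], [473.9, 354.7], [422.9, 341.9]]
scene 0.651 [[430.7, 305.0], [477.1, 315.7], [474.0, 360.9], [422.2, 347.6]]
side 0.639 [[196.8, 298.1], [166.3, 328.7], [118.1, 305.8], [149.9, 277.5]]
side 0.651 [[190.7, 295.9], [160.0, 326.2], [112.3, 303.4], [144.3, 275.3]]
```

>>> apply_moves(
  steps=[
    {"translation": [-0.04, 0, -0.04], "rotation": [0, 0, 0]},
    {"translation": [-0.1, 0, -0.1], "rotation": [0, 0, 0]},
    {"translation": [-0.16, 0, -0.18], "rotation": [0, 0, 0]},
    {"translation": [-0.22, 0.01, -0.26], "rotation": [0, 0, 0]},
    {"translation": [-0.27, 0.013, -0.35], "rotation": [0, 0, 0]},
    {"translation": [-0.3, 0.013, -0.44], "rotation": [0, 0, 0]},
    {"translation": [-0.305, 0.013, -0.52], "rotation": [0, 0, 0]},
    {"translation": [-0.305, 0.013, -0.57], "rotation": [0, 0, 0]},
    {"translation": [-0.305, 0.013, -0.6], "rotation": [0, 0, 0]},
    {"translation": [-0.305, 0.013, -0.6], "rotation": [0, 0, 0]},
  ],
)

```text
t: 7.7
eef_pos: [0.6501, 0.2687, 0.0616]
ee_rot: [-3.14, -0.002, 3.079]
force: [0.6, -0.1, -0.6]
width: 0.0116
gripper_force: 20.0
```

```bash
python3 -c "
from h import *
cv2.imwrite('pics/s2.png',cv2.resize(np.hstack([grab_frame('scene')[270:390,390:520],grab_frame('side')[250:370,90:220]]),None,fx=3,fy=3,interpolation=2));s=get_state();print(s['eef_pos'],s['ee_rot'])"
```

```text
[0.65155145 0.26935178 0.06370912] [3.14123541e+00 9.67046958e-04 3.07961338e+00]
```

View pics/s2.png

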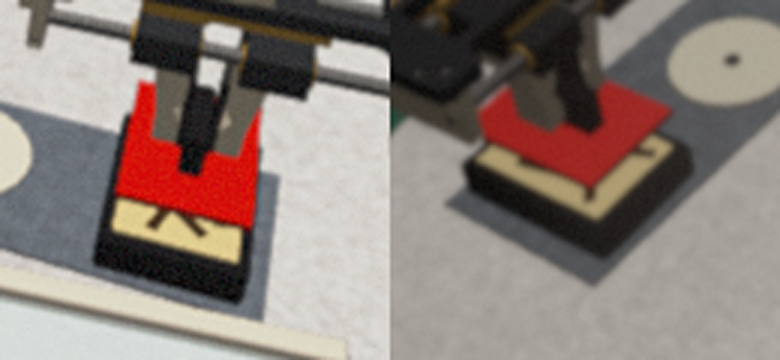

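>>> apply_moves(
  steps=[
    {"translation": [0, 0, -0.02], "rotation": [0, 0, 0]},
    {"translation": [0, 0, -0.04], "rotation": [0, 0, 0]},
    {"translation": [0, 0, -0.055], "rotation": [0, 0, 0]},
    {"translation": [0, 0, -0.07], "rotation": [0, 0, 0]},
    {"translation": [0, 0, -0.08], "rotation": [0, 0, 0]},
    {"translation": [0, 0, -0.087], "rotation": [0, 0, 0]},
    {"translation": [0, 0, -0.09], "rotation": [0, 0, 0]},
    {"translation": [0, 0, -0.09], "rotation": [0, 0, 0]},
    {"translation": [0, 0, -0.09], "rotation": [0, 0, 0]},
    {"translation": [0, 0, -0.09], "rotation": [0, 0, 0]},
  ],
)

```text
t: 8.63
eef_pos: [0.6512, 0.2693, 0.0405]
ee_rot: [3.141, 0.0, 3.08]
force: [0.0, 0.2, -1.0]
width: 0.0118
gripper_force: 20.0
```

>>> apply_moves(
  steps=[
    {"translation": [0, 0, -0.002], "rotation": [0, 0, 0]},
    {"translation": [0, 0, -0.004], "rotation": [0, 0, 0]},
    {"translation": [0, 0, -0.006], "rotation": [0, 0, 0]},
    {"translation": [0, 0, -0.006], "rotation": [0, 0, 0]},
    {"translation": [0, 0, -0.006], "rotation": [0, 0, 0]},
    {"translation": [0, 0, -0.006], "rotation": [0, 0, 0]},
    {"translation": [0, 0, -0.006], "rotation": [0, 0, 0]},
    {"translation": [0, 0, -0.006], "rotation": [0, 0, 0]},
    {"translation": [0, 0, -0.006], "rotation": [0, 0, 0]},
    {"translation": [0, 0, -0.006], "rotation": [0, 0, 0]},
  ],
)

```text
t: 9.47
eef_pos: [0.6512, 0.2694, 0.0399]
ee_rot: [3.141, 0.001, 3.08]
force: [-3.1, 0.0, 5.5]
width: 0.012
gripper_force: 20.0
```

>>> apply_moves(
  steps=[
    {"translation": [0, 0, 0], "rotation": [0, 0, 0]},
    {"translation": [0, 0, 0], "rotation": [0, 0, 0]},
    {"translation": [0, 0, 0], "rotation": [0, 0, 0]},
    {"translation": [0, 0, 0], "rotation": [0, 0, 0]},
    {"translation": [0, 0, 0], "rotation": [0, 0, 0]},
    {"translation": [0, 0, 0], "rotation": [0, 0, 0]},
    {"translation": [0, 0, 0], "rotation": [0, 0, 0]},
    {"translation": [0, 0, 0], "rotation": [0, 0, 0]},
    {"translation": [0, 0, 0], "rotation": [0, 0, 0]},
    {"translation": [0, 0, 0], "rotation": [0, 0, 0]},
  ],
  jaw=-0.2,
)

```text
t: 10.3
eef_pos: [0.651, 0.2693, 0.0388]
ee_rot: [-3.142, -0.0, 3.08]
force: [-0.1, -0.6, -0.3]
width: 0.0523
gripper_force: 0.0
```

>>> apply_moves(
  steps=[
    {"translation": [0, 0, 0.05], "rotation": [0, 0, 0]},
    {"translation": [0, 0, 0.15], "rotation": [0, 0, 0]},
    {"translation": [0, 0, 0.25], "rotation": [0, 0, 0]},
    {"translation": [0, 0, 0.35], "rotation": [0, 0, 0]},
    {"translation": [0, 0, 0.5], "rotation": [0, 0, 0]},
    {"translation": [0, -0.1, 0.65], "rotation": [0, 0, 0]},
    {"translation": [0, -0.25, 0.8], "rotation": [0, 0, 0]},
    {"translation": [0, -0.4, 0.9], "rotation": [0, 0, 0]},
    {"translation": [0, -0.5, 0.9], "rotation": [0, 0, 0]},
    {"translation": [0, -0.5, 0.9], "rotation": [0, 0, 0]},
  ],
)

```text
t: 11.13
eef_pos: [0.652, 0.1392, 0.27]
ee_rot: [3.14, 0.007, 3.077]
force: [-0.1, 1.0, 0.8]
width: 0.0529
gripper_force: 0.0
```

```bash
python3 -c "
from h import *
cv2.imwrite('pics/s3.png',cv2.resize(np.hstack([grab_frame('scene')[270:390,390:520],grab_frame('side')[250:370,90:220]]),None,fx=3,fy=3,interpolation=2));s=get_state();print(s['eef_pos'],s['ee_rot'])"
```

```text
[0.65125792 0.14265034 0.26620922] [3.13996671e+00 2.63001920e-03 3.07714196e+00]
```

View pics/s3.png

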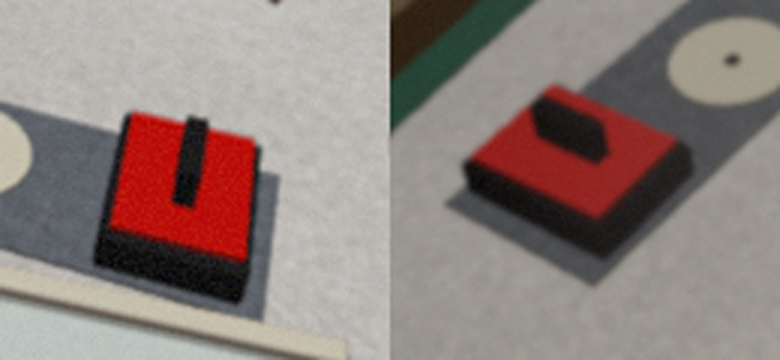

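>>> apply_moves(
  steps=[
    {"translation": [-0.04, -0.06, 0], "rotation": [0, 0, 0]},
    {"translation": [-0.12, -0.18, 0], "rotation": [0, 0, 0]},
    {"translation": [-0.2, -0.3, 0], "rotation": [0, 0, 0]},
    {"translation": [-0.3, -0.43, 0], "rotation": [0, 0, 0]},
    {"translation": [-0.4, -0.56, 0], "rotation": [0, 0, 0]},
    {"translation": [-0.5, -0.68, 0], "rotation": [0, 0, 0]},
    {"translation": [-0.6, -0.8, 0], "rotation": [0, 0, 0]},
    {"translation": [-0.7, -0.9, 0], "rotation": [0, 0, 0]},
    {"translation": [-0.78, -0.95, 0], "rotation": [0, 0, 0]},
    {"translation": [-0.8, -0.95, 0], "rotation": [0, 0, 0]},
  ],
  jaw=-0.4,
)

```text
t: 12.07
eef_pos: [0.4481, -0.0946, 0.264]
ee_rot: [3.141, -0.001, 3.078]
force: [-0.3, 0.1, 0.0]
width: 0.0614
gripper_force: 0.0
```

>>> apply_moves(
  steps=[
    {"translation": [-0.05, -0.05, 0], "rotation": [0, 0, 0]},
    {"translation": [-0.1, -0.1, -0.03], "rotation": [0, 0, 0]},
    {"translation": [-0.15, -0.17, -0.08], "rotation": [0, 0, 0]},
    {"translation": [-0.18, -0.217, -0.13], "rotation": [0, 0, 0]},
    {"translation": [-0.18, -0.217, -0.18], "rotation": [0, 0, 0]},
    {"translation": [-0.18, -0.217, -0.2], "rotation": [0, 0, 0]},
    {"translation": [-0.18, -0.217, -0.2], "rotation": [0, 0, 0]},
    {"translation": [-0.18, -0.217, -0.2], "rotation": [0, 0, 0]},
    {"translation": [-0.18, -0.217, -0.2], "rotation": [0, 0, 0]},
    {"translation": [-0.18, -0.217, -0.2], "rotation": [0, 0, 0]},
  ],
)

```text
t: 12.9
eef_pos: [0.4067, -0.1472, 0.2145]
ee_rot: [-3.142, 0.001, 3.08]
force: [0.8, -0.3, 1.2]
width: 0.0613
gripper_force: 0.0
```

```bash
python3 shot.py w3; python3 -c "
from h import *
s=get_state();print(s['eef_pos'],s['q'])
a=grab_frame('scene')[100:250,180:350];b=grab_frame('side')[100:250,300:470]
cv2.imwrite('pics/s4.png',cv2.resize(np.hstack([a,b]),(780,345),interpolation=2))"
```

```text
12.9 [ 0.4067 -0.1472  0.2145] [-3.1416e+00  9.0000e-04  3.0803e+00] [ 0.3329 -0.1431  0.3724] [ 2.863 -0.     1.51 ]
[ 0.40659829 -0.14724702  0.21436636] [ 1.12210385e-01 -4.55661009e-02 -5.09371504e-01  1.47516783e-04
 -1.10614470e+00 -1.74445805e+00]
```

View pics/s4.png

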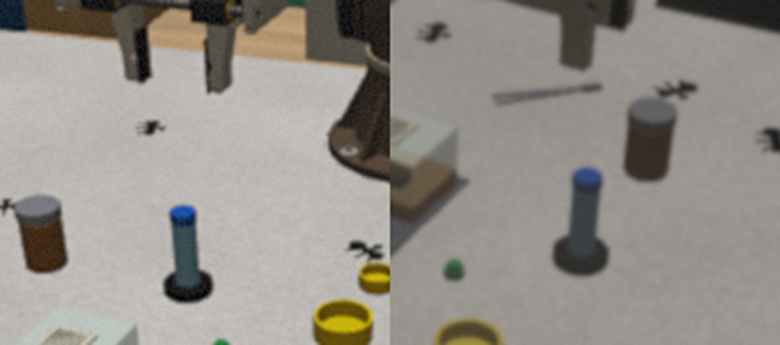

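>>> apply_moves(
  steps=[
    {"translation": [0, -0.003, -0.08], "rotation": [0, 0, 0]},
    {"translation": [0, -0.005, -0.17], "rotation": [0, 0, 0]},
    {"translation": [0, -0.005, -0.26], "rotation": [0, 0, 0]},
    {"translation": [0, -0.005, -0.35], "rotation": [0, 0, 0]},
    {"translation": [0, -0.005, -0.44], "rotation": [0, 0, 0]},
    {"translation": [0, -0.005, -0.53], "rotation": [0, 0, 0]},
    {"translation": [0, -0.005, -0.61], "rotation": [0, 0, 0]},
    {"translation": [0, -0.005, -0.67], "rotation": [0, 0, 0]},
    {"translation": [0, -0.005, -0.7], "rotation": [0, 0, 0]},
    {"translation": [0, -0.005, -0.7], "rotation": [0, 0, 0]},
  ],
)

```text
t: 13.88
eef_pos: [0.4052, -0.1488, 0.0376]
ee_rot: [-3.141, -0.003, 3.079]
force: [-0.7, -0.4, 0.5]
width: 0.0615
gripper_force: 0.0
```

>>> apply_moves(
  steps=[
    {"translation": [0, 0, 0], "rotation": [0, 0, 0]},
    {"translation": [0, 0, 0], "rotation": [0, 0, 0]},
    {"translation": [0, 0, 0], "rotation": [0, 0, 0]},
    {"translation": [0, 0, 0], "rotation": [0, 0, 0]},
    {"translation": [0, 0, 0], "rotation": [0, 0, 0]},
    {"translation": [0, 0, 0], "rotation": [0, 0, 0]},
    {"translation": [0, 0, 0], "rotation": [0, 0, 0]},
    {"translation": [0, 0, 0], "rotation": [0, 0, 0]},
    {"translation": [0, 0, 0], "rotation": [0, 0, 0]},
    {"translation": [0, 0, 0], "rotation": [0, 0, 0]},
  ],
  jaw=1,
  newtons=15,
)

```text
t: 14.72
eef_pos: [0.4062, -0.1488, 0.039]
ee_rot: [-3.141, 0.0, 3.08]
force: [-0.3, -0.0, 2.6]
width: 0.0246
gripper_force: 14.9
```

>>> apply_moves(
  steps=[
    {"translation": [0, 0, 0.04], "rotation": [0, 0, 0]},
    {"translation": [0, 0, 0.12], "rotation": [0, 0, 0]},
    {"translation": [0, 0, 0.2], "rotation": [0, 0, 0]},
    {"translation": [0, 0, 0.28], "rotation": [0, 0, 0]},
    {"translation": [0.02, 0.02, 0.36], "rotation": [0, 0, 0]},
    {"translation": [0.06, 0.06, 0.42], "rotation": [0, 0, 0]},
    {"translation": [0.12, 0.12, 0.47], "rotation": [0, 0, 0]},
    {"translation": [0.18, 0.18, 0.5], "rotation": [0, 0, 0]},
    {"translation": [0.24, 0.24, 0.5], "rotation": [0, 0, 0]},
    {"translation": [0.3, 0.3, 0.5], "rotation": [0, 0, 0]},
  ],
)

```text
t: 15.55
eef_pos: [0.4818, -0.0728, 0.1642]
ee_rot: [3.141, 0.001, 3.079]
force: [0.1, -0.5, -0.3]
width: 0.0253
gripper_force: 14.9
```

>>> apply_moves(
  steps=[
    {"translation": [0.07, 0.1, 0], "rotation": [0, 0, 0]},
    {"translation": [0.14, 0.2, 0], "rotation": [0, 0, 0]},
    {"translation": [0.21, 0.31, 0], "rotation": [0, 0, 0]},
    {"translation": [0.28, 0.42, 0], "rotation": [0, 0, 0]},
    {"translation": [0.36, 0.54, 0], "rotation": [0, 0, 0]},
    {"translation": [0.43, 0.65, 0], "rotation": [0, 0, 0]},
    {"translation": [0.5, 0.76, 0], "rotation": [0, 0, 0]},
    {"translation": [0.56, 0.85, 0], "rotation": [0, 0, 0]},
    {"translation": [0.6, 0.9, 0], "rotation": [0, 0, 0]},
    {"translation": [0.6, 0.9, 0], "rotation": [0, 0, 0]},
  ],
)

```text
t: 16.38
eef_pos: [0.6323, 0.1542, 0.1618]
ee_rot: [-3.141, -0.001, 3.082]
force: [-0.0, -0.4, -0.3]
width: 0.0254
gripper_force: 14.9
```

>>> apply_moves(
  steps=[
    {"translation": [0, 0, -0.04], "rotation": [0, 0, 0]},
    {"translation": [0, 0, -0.1], "rotation": [0, 0, 0]},
    {"translation": [0, 0, -0.16], "rotation": [0, 0, 0]},
    {"translation": [0, 0, -0.23], "rotation": [0, 0, 0]},
    {"translation": [0, 0, -0.3], "rotation": [0, 0, 0]},
    {"translation": [0, 0, -0.35], "rotation": [0, 0, 0]},
    {"translation": [0, 0, -0.38], "rotation": [0, 0, 0]},
    {"translation": [0, 0, -0.4], "rotation": [0, 0, 0]},
    {"translation": [0, 0, -0.4], "rotation": [0, 0, 0]},
    {"translation": [0, 0, -0.4], "rotation": [0, 0, 0]},
  ],
)

```text
t: 17.22
eef_pos: [0.6311, 0.151, 0.064]
ee_rot: [-3.142, 0.0, 3.079]
force: [-0.1, 0.2, 0.0]
width: 0.0252
gripper_force: 14.9
```

```bash
python3 -c "
from h import *
s=get_state();print(s['eef_pos'],s['ee_rot'])
a=grab_frame('scene')[230:360,310:450];b=grab_frame('side')[180:310,140:280]
cv2.imwrite('pics/s5.png',cv2.resize(np.hstack([a,b]),None,fx=2.8,fy=2.8,interpolation=2))"
```

```text
[0.63106194 0.15102714 0.06397539] [-3.14150593e+00  9.18919575e-05  3.07934135e+00]
```

View pics/s5.png

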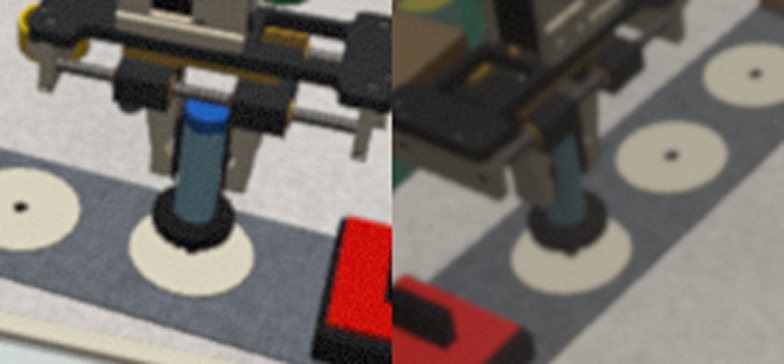

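>>> apply_moves(
  steps=[
    {"translation": [0, 0, -0.02], "rotation": [0, 0, 0]},
    {"translation": [0, 0, -0.04], "rotation": [0, 0, 0]},
    {"translation": [0, 0, -0.055], "rotation": [0, 0, 0]},
    {"translation": [0, 0, -0.065], "rotation": [0, 0, 0]},
    {"translation": [0, 0, -0.072], "rotation": [0, 0, 0]},
    {"translation": [0, 0, -0.077], "rotation": [0, 0, 0]},
    {"translation": [0, 0, -0.08], "rotation": [0, 0, 0]},
    {"translation": [0, 0, -0.08], "rotation": [0, 0, 0]},
    {"translation": [0, 0, -0.08], "rotation": [0, 0, 0]},
    {"translation": [0, 0, -0.08], "rotation": [0, 0, 0]},
  ],
)

```text
t: 18.15
eef_pos: [0.6311, 0.1512, 0.0441]
ee_rot: [3.142, 0.0, 3.08]
force: [-1.1, -1.0, 2.4]
width: 0.0254
gripper_force: 14.9
```

>>> apply_moves(
  steps=[
    {"translation": [0, 0, 0], "rotation": [0, 0, 0]},
    {"translation": [0, 0, 0], "rotation": [0, 0, 0]},
    {"translation": [0, 0, 0], "rotation": [0, 0, 0]},
    {"translation": [0, 0, 0], "rotation": [0, 0, 0]},
    {"translation": [0, 0, 0], "rotation": [0, 0, 0]},
    {"translation": [0, 0, 0], "rotation": [0, 0, 0]},
    {"translation": [0, 0, 0], "rotation": [0, 0, 0]},
    {"translation": [0, 0, 0], "rotation": [0, 0, 0]},
    {"translation": [0, 0, 0], "rotation": [0, 0, 0]},
    {"translation": [0, 0, 0], "rotation": [0, 0, 0]},
  ],
  jaw=-0.4,
)

```text
t: 18.98
eef_pos: [0.631, 0.1512, 0.0438]
ee_rot: [3.142, 0.0, 3.08]
force: [-0.1, 0.1, 0.2]
width: 0.0614
gripper_force: 0.0
```

>>> apply_moves(
  steps=[
    {"translation": [0, 0, 0.05], "rotation": [0, 0, 0]},
    {"translation": [0, 0, 0.12], "rotation": [0, 0, 0]},
    {"translation": [0, 0, 0.22], "rotation": [0, 0, 0]},
    {"translation": [0, 0, 0.34], "rotation": [0, 0, 0]},
    {"translation": [0, 0, 0.46], "rotation": [0, 0, 0]},
    {"translation": [0, 0, 0.58], "rotation": [0, 0, 0]},
    {"translation": [0, 0, 0.7], "rotation": [0, 0, 0]},
    {"translation": [0, 0, 0.8], "rotation": [0, 0, 0]},
    {"translation": [0, 0, 0.86], "rotation": [0, 0, 0]},
    {"translation": [0, 0, 0.86], "rotation": [0, 0, 0]},
  ],
)

```text
t: 19.82
eef_pos: [0.6326, 0.1515, 0.2648]
ee_rot: [3.138, 0.007, 3.08]
force: [-0.4, 1.0, 0.6]
width: 0.0615
gripper_force: 0.0
```

>>> apply_moves(
  steps=[
    {"translation": [-0.05, 0.05, 0], "rotation": [0, 0, 0]},
    {"translation": [-0.12, 0.13, 0], "rotation": [0, 0, 0]},
    {"translation": [-0.2, 0.22, 0], "rotation": [0, 0, 0]},
    {"translation": [-0.28, 0.32, 0], "rotation": [0, 0, 0]},
    {"translation": [-0.36, 0.42, 0], "rotation": [0, 0, 0]},
    {"translation": [-0.43, 0.52, 0], "rotation": [0, 0, 0]},
    {"translation": [-0.49, 0.6, 0], "rotation": [0, 0, 0]},
    {"translation": [-0.52, 0.64, 0], "rotation": [0, 0, 0]},
    {"translation": [-0.52, 0.64, 0], "rotation": [0, 0, 0]},
    {"translation": [-0.52, 0.64, 0], "rotation": [0, 0, 0]},
  ],
)

```text
t: 20.65
eef_pos: [0.5007, 0.3114, 0.2592]
ee_rot: [3.142, 0.0, 3.081]
force: [0.2, -0.0, -0.3]
width: 0.0616
gripper_force: 0.0
```

```bash
python3 shot.py w4; python3 -c "
import cv2,numpy as np
from h import *
w=cv2.imread('pics/w4.png')[60:280,180:460]
a=grab_frame('scene')[230:340,335:435]
cv2.imwrite('pics/s6.png',np.hstack([cv2.resize(w,None,fx=2,fy=2,interpolation=2),cv2.resize(a,(220,440)[::1],interpolation=2)]))"
```

```text
20.65 [0.5007 0.3114 0.2592] [3.1416e+00 2.0000e-04 3.0810e+00] [0.427  0.3154 0.4172] [ 2.864 -0.     1.511]
```

View pics/s6.png

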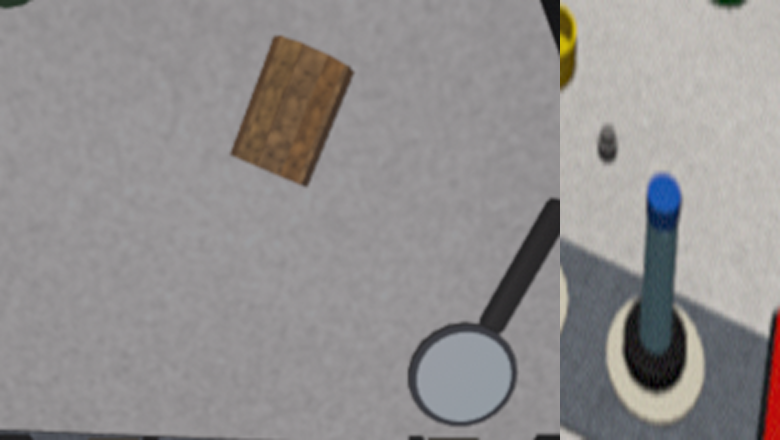

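```bash
python3 - <<'E'
from h import *
import pickle
m=pickle.load(open("w4.pkl","rb"))
for z in(0,.015,.026,.043):
    c=np.array([ray(m,180+x/2,60+y/2,z)[:2] for x,y in[(276,36),(352,71),(307,185),(232,154)]])
    d=c[2]+c[3]-c[0]-c[1]
    print(z,c.round(4).tolist(),c.mean(0).round(4),np.linalg.norm(np.diff(c,axis=0),axis=1).round(4),np.degrees(np.arctan2(d[1],d[0])).round(1))
    print([np.degrees(np.arctan2(*(c[b]-c[a])[::-1])).round(1) for a,b in((0,3),(1,2),(0,1),(3,2))])
S=camera_model("scene")
print("feeder foot proj at coaster",proj(S,(.6317,.151,.017)),proj(S,(.6317,.151,.005)))
E
```

```text
0 [[0.3589, 0.3161], [0.3794, 0.3576], [0.44, 0.3292], [0.42, 0.2867]] [0.3996 0.3224] [0.0463 0.0668 0.047 ] -25.4
[np.float64(-25.7), np.float64(-25.1), np.float64(63.6), np.float64(64.8)]
0.015 [[0.3613, 0.316], [0.3812, 0.3561], [0.4395, 0.3287], [0.4202, 0.2877]] [0.4005 0.3221] [0.0447 0.0644 0.0453] -25.4
[np.float64(-25.7), np.float64(-25.1), np.float64(63.6), np.float64(64.8)]
0.026 [[0.3631, 0.316], [0.3824, 0.3549], [0.4392, 0.3283], [0.4204, 0.2885]] [0.4013 0.322 ] [0.0434 0.0627 0.0441] -25.4
[np.float64(-25.7), np.float64(-25.1), np.float64(63.6), np.float64(64.8)]
0.043 [[0.3659, 0.316], [0.3843, 0.3532], [0.4386, 0.3278], [0.4207, 0.2896]] [0.4024 0.3217] [0.0415 0.06   0.0422] -25.4
[np.float64(-25.7), np.float64(-25.1), np.float64(63.6), np.float64(64.8)]
feeder foot proj at coaster (np.float64(378.92922283799356), np.float64(312.90159618829585)) (np.float64(378.3355425663463), np.float64(318.01374151052914))
```

>>> apply_moves(
  steps=[
    {"translation": [-0.06, 0.01, 0], "rotation": [0, 0, -0.1]},
    {"translation": [-0.12, 0.02, -0.06], "rotation": [0, 0, -0.2]},
    {"translation": [-0.2, 0.03, -0.14], "rotation": [0, 0, -0.3]},
    {"translation": [-0.28, 0.04, -0.23], "rotation": [0, 0, -0.4]},
    {"translation": [-0.35, 0.042, -0.32], "rotation": [0, 0, -0.52]},
    {"translation": [-0.4, 0.042, -0.42], "rotation": [0, 0, -0.63]},
    {"translation": [-0.4, 0.042, -0.52], "rotation": [0, 0, -0.73]},
    {"translation": [-0.4, 0.042, -0.62], "rotation": [0, 0, -0.73]},
    {"translation": [-0.4, 0.042, -0.7], "rotation": [0, 0, -0.73]},
    {"translation": [-0.4, 0.042, -0.72], "rotation": [0, 0, -0.73]},
  ],
  jaw=-0.7,
)

```text
t: 21.58
eef_pos: [0.4054, 0.3163, 0.0756]
ee_rot: [-3.138, -0.014, 2.703]
force: [-0.2, -0.9, 1.0]
width: 0.0749
gripper_force: 0.0
```

>>> apply_moves(
  steps=[
    {"translation": [0, 0, -0.01], "rotation": [0, 0, 0]},
    {"translation": [0, 0, -0.04], "rotation": [0, 0, 0]},
    {"translation": [0, 0, -0.09], "rotation": [0, 0, 0]},
    {"translation": [0, 0, -0.14], "rotation": [0, 0, 0]},
    {"translation": [0, 0, -0.19], "rotation": [0, 0, 0]},
    {"translation": [0, 0, -0.23], "rotation": [0, 0, 0]},
    {"translation": [0, 0, -0.26], "rotation": [0, 0, 0]},
    {"translation": [0, 0, -0.275], "rotation": [0, 0, 0]},
    {"translation": [0, 0, -0.275], "rotation": [0, 0, 0]},
    {"translation": [0, 0, -0.275], "rotation": [0, 0, 0]},
  ],
)

```text
t: 22.42
eef_pos: [0.4061, 0.319, 0.0102]
ee_rot: [3.14, -0.013, 2.705]
force: [0.6, 0.2, -0.4]
width: 0.0747
gripper_force: 0.0
```

```bash
python3 -c "
from h import *
s=get_state();print(s['eef_pos'],s['ee_rot'],s['q'].round(3))"
```

```text
[0.40610942 0.31901604 0.01017689] [ 3.13978377 -0.01333244  2.70531975] [ 1.036  0.354 -0.578 -0.023 -0.638 -3.025]
```

>>> apply_moves(
  steps=[
    {"translation": [0, 0, 0], "rotation": [0, 0, 0.05]},
    {"translation": [0, 0, 0], "rotation": [0, 0, 0.1]},
    {"translation": [0, 0, 0], "rotation": [0, 0, 0.1]},
    {"translation": [0, 0, 0], "rotation": [0, 0, 0.1]},
    {"translation": [0, 0, 0], "rotation": [0, 0, 0.1]},
    {"translation": [0, 0, 0], "rotation": [0, 0, 0.1]},
    {"translation": [0, 0, 0], "rotation": [0, 0, 0.1]},
    {"translation": [0, 0, 0], "rotation": [0, 0, 0.1]},
    {"translation": [0, 0, 0], "rotation": [0, 0, 0.1]},
    {"translation": [0, 0, 0], "rotation": [0, 0, 0.1]},
  ],
)

```text
t: 23.25
eef_pos: [0.4059, 0.3188, 0.0099]
ee_rot: [3.14, -0.013, 2.757]
force: [-0.0, -0.4, 0.6]
width: 0.074
gripper_force: 0.0
```

>>> apply_moves(
  steps=[
    {"translation": [-0.01, 0.006, 0], "rotation": [-0.009, -0.023, 0]},
    {"translation": [-0.02, 0.013, -0.012], "rotation": [-0.009, -0.023, 0]},
    {"translation": [-0.02, 0.013, -0.012], "rotation": [-0.009, -0.023, 0]},
    {"translation": [-0.02, 0.013, -0.012], "rotation": [-0.009, -0.023, 0]},
    {"translation": [-0.02, 0.013, -0.012], "rotation": [-0.009, -0.023, 0]},
    {"translation": [-0.02, 0.013, -0.012], "rotation": [-0.009, -0.023, 0]},
    {"translation": [-0.02, 0.013, -0.012], "rotation": [-0.009, -0.023, 0]},
    {"translation": [-0.02, 0.013, -0.012], "rotation": [-0.009, -0.023, 0]},
    {"translation": [-0.02, 0.013, -0.012], "rotation": [-0.009, -0.023, 0]},
    {"translation": [-0.02, 0.013, -0.012], "rotation": [-0.009, -0.023, 0]},
  ],
)

```text
t: 24.08
eef_pos: [0.4009, 0.322, 0.0069]
ee_rot: [3.14, -0.001, 2.757]
force: [0.2, 0.4, 0.2]
width: 0.0747
gripper_force: 0.0
```

>>> apply_moves(
  steps=[
    {"translation": [0, 0, 0], "rotation": [0, 0, 0]},
    {"translation": [0, 0, 0], "rotation": [0, 0, 0]},
    {"translation": [0, 0, 0], "rotation": [0, 0, 0]},
    {"translation": [0, 0, 0], "rotation": [0, 0, 0]},
    {"translation": [0, 0, 0], "rotation": [0, 0, 0]},
    {"translation": [0, 0, 0], "rotation": [0, 0, 0]},
    {"translation": [0, 0, 0], "rotation": [0, 0, 0]},
    {"translation": [0, 0, 0], "rotation": [0, 0, 0]},
    {"translation": [0, 0, 0], "rotation": [0, 0, 0]},
    {"translation": [0, 0, 0], "rotation": [0, 0, 0]},
  ],
  jaw=1,
  newtons=10,
)

```text
t: 24.92
eef_pos: [0.4009, 0.3221, 0.0069]
ee_rot: [3.14, -0.001, 2.758]
force: [-0.5, 1.0, 0.2]
width: 0.0459
gripper_force: 9.8
```

>>> apply_moves(
  steps=[
    {"translation": [0, 0, 0.05], "rotation": [0, 0, 0]},
    {"translation": [0, 0, 0.12], "rotation": [0, 0, 0]},
    {"translation": [0, 0, 0.2], "rotation": [0, 0, 0.05]},
    {"translation": [0, 0, 0.3], "rotation": [0, 0, 0.15]},
    {"translation": [0, 0, 0.4], "rotation": [0, 0, 0.27]},
    {"translation": [0, 0, 0.5], "rotation": [0, 0, 0.4]},
    {"translation": [0, 0, 0.6], "rotation": [0, 0, 0.53]},
    {"translation": [0, 0, 0.68], "rotation": [0, 0, 0.66]},
    {"translation": [0, 0, 0.74], "rotation": [0, 0, 0.79]},
    {"translation": [0, 0, 0.76], "rotation": [0, 0, 0.9]},
  ],
  newtons=15,
)

```text
t: 25.75
eef_pos: [0.4015, 0.3229, 0.1996]
ee_rot: [3.137, 0.002, -3.051]
force: [0.3, 0.5, 0.3]
width: 0.0452
gripper_force: 14.8
```

>>> apply_moves(
  steps=[
    {"translation": [0.02, -0.03, 0], "rotation": [0, 0, 0.1]},
    {"translation": [0.06, -0.08, 0], "rotation": [0, 0, 0.2]},
    {"translation": [0.11, -0.14, 0], "rotation": [0, 0, 0.3]},
    {"translation": [0.16, -0.2, 0], "rotation": [0, 0, 0.4]},
    {"translation": [0.21, -0.27, 0], "rotation": [0, 0, 0.5]},
    {"translation": [0.26, -0.33, 0], "rotation": [0, 0, 0.6]},
    {"translation": [0.31, -0.39, 0], "rotation": [0, 0, 0.7]},
    {"translation": [0.36, -0.45, 0], "rotation": [0, 0, 0.8]},
    {"translation": [0.41, -0.51, 0], "rotation": [0, 0, 0.9]},
    {"translation": [0.45, -0.56, 0], "rotation": [0, 0, 0.95]},
  ],
)

```text
t: 26.58
eef_pos: [0.5139, 0.1809, 0.1967]
ee_rot: [3.14, -0.001, -2.554]
force: [-0.3, -0.4, -0.7]
width: 0.045
gripper_force: 14.8
```

>>> apply_moves(
  steps=[
    {"translation": [0.04, -0.06, 0], "rotation": [0, 0, 0.1]},
    {"translation": [0.09, -0.12, 0], "rotation": [0, 0, 0.2]},
    {"translation": [0.14, -0.18, 0], "rotation": [0, 0, 0.3]},
    {"translation": [0.19, -0.24, 0], "rotation": [0, 0, 0.4]},
    {"translation": [0.24, -0.31, 0], "rotation": [0, 0, 0.5]},
    {"translation": [0.29, -0.37, 0], "rotation": [0, 0, 0.6]},
    {"translation": [0.34, -0.43, 0], "rotation": [0, 0, 0.7]},
    {"translation": [0.39, -0.49, 0], "rotation": [0, 0, 0.8]},
    {"translation": [0.43, -0.54, 0], "rotation": [0, 0, 0.9]},
    {"translation": [0.445, -0.57, 0], "rotation": [0, 0, 0.95]},
  ],
)

```text
t: 27.42
eef_pos: [0.6255, 0.0382, 0.1962]
ee_rot: [3.139, -0.001, -2.058]
force: [0.3, -0.4, -0.3]
width: 0.0456
gripper_force: 14.8
```

>>> apply_moves(
  steps=[
    {"translation": [0, 0, 0], "rotation": [0, 0, 0.1]},
    {"translation": [0, 0, 0], "rotation": [0, 0, 0.22]},
    {"translation": [0, 0, 0], "rotation": [0, 0, 0.34]},
    {"translation": [0, 0, 0], "rotation": [0, 0, 0.46]},
    {"translation": [0, 0, 0], "rotation": [0, 0, 0.58]},
    {"translation": [0, 0, 0], "rotation": [0, 0, 0.7]},
    {"translation": [0, 0, 0], "rotation": [0, 0, 0.82]},
    {"translation": [0, 0, 0], "rotation": [0, 0, 0.9]},
    {"translation": [0, 0, 0], "rotation": [0, 0, 0.9]},
    {"translation": [0, 0, 0], "rotation": [0, 0, 0.9]},
  ],
)

```text
t: 28.25
eef_pos: [0.6244, 0.0395, 0.1966]
ee_rot: [3.139, -0.001, -1.59]
force: [-0.4, -0.2, -0.9]
width: 0.0452
gripper_force: 14.8
```

>>> apply_moves(
  steps=[
    {"translation": [0, 0.002, -0.04], "rotation": [0, 0, 0]},
    {"translation": [0, 0.002, -0.11], "rotation": [0, 0, 0]},
    {"translation": [0, 0.002, -0.19], "rotation": [0, 0, 0]},
    {"translation": [0, 0.002, -0.28], "rotation": [0, 0, 0]},
    {"translation": [0, 0.002, -0.37], "rotation": [0, 0, 0]},
    {"translation": [0, 0.002, -0.46], "rotation": [0, 0, 0]},
    {"translation": [0, 0.002, -0.54], "rotation": [0, 0, 0]},
    {"translation": [0, 0.002, -0.61], "rotation": [0, 0, 0]},
    {"translation": [0, 0.002, -0.65], "rotation": [0, 0, 0]},
    {"translation": [0, 0.002, -0.66], "rotation": [0, 0, 0]},
  ],
)

```text
t: 29.08
eef_pos: [0.6231, 0.0396, 0.0293]
ee_rot: [3.136, -0.002, -1.589]
force: [-0.4, 0.3, -1.9]
width: 0.0449
gripper_force: 14.8
```

```bash
python3 -c "
from h import *
s=get_state();print(s['eef_pos'],s['ee_rot'])
a=grab_frame('scene')[240:350,250:390];b=grab_frame('side')[170:280,170:310]
cv2.imwrite('pics/s7.png',cv2.resize(np.hstack([a,b]),None,fx=2.8,fy=2.8,interpolation=2))"
```

```text
[0.62308902 0.03958023 0.02928106] [ 3.13620127e+00 -1.72127549e-03 -1.58935565e+00]
```

View pics/s7.png

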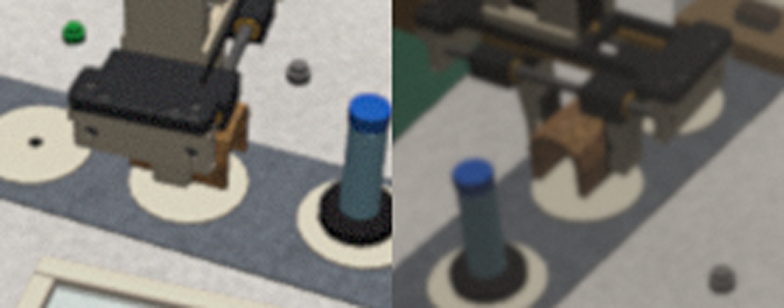

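>>> apply_moves(
  steps=[
    {"translation": [0.002, 0, -0.015], "rotation": [0, 0, 0]},
    {"translation": [0.005, 0, -0.03], "rotation": [0, 0, 0]},
    {"translation": [0.005, 0, -0.045], "rotation": [0, 0, 0]},
    {"translation": [0.005, 0, -0.055], "rotation": [0, 0, 0]},
    {"translation": [0.005, 0, -0.062], "rotation": [0, 0, 0]},
    {"translation": [0.005, 0, -0.067], "rotation": [0, 0, 0]},
    {"translation": [0.005, 0, -0.07], "rotation": [0, 0, 0]},
    {"translation": [0.005, 0, -0.07], "rotation": [0, 0, 0]},
    {"translation": [0.005, 0, -0.07], "rotation": [0, 0, 0]},
    {"translation": [0.005, 0, -0.07], "rotation": [0, 0, 0]},
  ],
)

```text
t: 30.02
eef_pos: [0.626, 0.0401, 0.0145]
ee_rot: [3.14, -0.0, -1.588]
force: [0.3, 0.2, -0.8]
width: 0.045
gripper_force: 14.8
```

>>> apply_moves(
  steps=[
    {"translation": [-0.002, 0, -0.003], "rotation": [0, 0, 0]},
    {"translation": [-0.004, 0, -0.006], "rotation": [0, 0, 0]},
    {"translation": [-0.004, 0, -0.008], "rotation": [0, 0, 0]},
    {"translation": [-0.004, 0, -0.01], "rotation": [0, 0, 0]},
    {"translation": [-0.004, 0, -0.01], "rotation": [0, 0, 0]},
    {"translation": [-0.004, 0, -0.01], "rotation": [0, 0, 0]},
    {"translation": [-0.004, 0, -0.01], "rotation": [0, 0, 0]},
    {"translation": [-0.004, 0, -0.01], "rotation": [0, 0, 0]},
    {"translation": [-0.004, 0, -0.01], "rotation": [0, 0, 0]},
    {"translation": [-0.004, 0, -0.01], "rotation": [0, 0, 0]},
  ],
)

```text
t: 30.85
eef_pos: [0.6248, 0.0401, 0.0119]
ee_rot: [3.14, -0.001, -1.588]
force: [0.0, -0.4, 1.1]
width: 0.0451
gripper_force: 14.8
```

>>> apply_moves(
  steps=[
    {"translation": [0, 0, 0], "rotation": [0, 0, 0]},
    {"translation": [0, 0, 0], "rotation": [0, 0, 0]},
    {"translation": [0, 0, 0], "rotation": [0, 0, 0]},
    {"translation": [0, 0, 0], "rotation": [0, 0, 0]},
    {"translation": [0, 0, 0], "rotation": [0, 0, 0]},
    {"translation": [0, 0, 0], "rotation": [0, 0, 0]},
    {"translation": [0, 0, 0], "rotation": [0, 0, 0]},
    {"translation": [0, 0, 0], "rotation": [0, 0, 0]},
    {"translation": [0, 0, 0], "rotation": [0, 0, 0]},
    {"translation": [0, 0, 0], "rotation": [0, 0, 0]},
  ],
  jaw=-0.8,
)

```text
t: 31.68
eef_pos: [0.6248, 0.04, 0.0119]
ee_rot: [3.14, -0.001, -1.588]
force: [0.5, -0.1, -0.2]
width: 0.0785
gripper_force: 0.0
```

>>> apply_moves(
  steps=[
    {"translation": [0, 0, 0.04], "rotation": [0, 0, 0]},
    {"translation": [0, 0, 0.1], "rotation": [0, 0, 0]},
    {"translation": [0, 0, 0.18], "rotation": [0, 0, 0]},
    {"translation": [0, 0, 0.28], "rotation": [0, 0, 0]},
    {"translation": [0, 0, 0.4], "rotation": [0, 0, 0]},
    {"translation": [0, 0, 0.52], "rotation": [0, 0, 0]},
    {"translation": [0, 0, 0.64], "rotation": [0, 0, 0]},
    {"translation": [0, 0, 0.76], "rotation": [0, 0, 0]},
    {"translation": [0, 0, 0.86], "rotation": [0, 0, 0]},
    {"translation": [0, 0, 0.9], "rotation": [0, 0, 0]},
  ],
)

```text
t: 32.52
eef_pos: [0.6263, 0.0401, 0.2425]
ee_rot: [-3.137, 0.001, -1.588]
force: [1.2, -0.7, 1.0]
width: 0.0791
gripper_force: 0.0
```

>>> apply_moves(
  steps=[
    {"translation": [-0.05, 0.01, 0], "rotation": [0, 0, 0]},
    {"translation": [-0.15, 0.03, 0], "rotation": [0, 0, 0]},
    {"translation": [-0.25, 0.05, 0], "rotation": [0, 0, 0]},
    {"translation": [-0.35, 0.08, 0], "rotation": [0, 0, 0]},
    {"translation": [-0.45, 0.1, 0], "rotation": [0, 0, 0]},
    {"translation": [-0.55, 0.13, 0], "rotation": [0, 0, 0]},
    {"translation": [-0.63, 0.15, 0], "rotation": [0, 0, 0]},
    {"translation": [-0.7, 0.16, 0], "rotation": [0, 0, 0]},
    {"translation": [-0.7, 0.16, 0], "rotation": [0, 0, 0]},
    {"translation": [-0.7, 0.16, 0], "rotation": [0, 0, 0]},
  ],
  jaw=-1,
)

```text
t: 33.35
eef_pos: [0.4494, 0.0802, 0.2377]
ee_rot: [3.141, 0.0, -1.587]
force: [-0.1, 0.2, -0.5]
width: 0.0879
gripper_force: 0.0
```

```bash
python3 shot.py w5; python3 - <<'E'
from h import *
import pickle
m=pickle.load(open("w5.pkl","rb"));im=cv2.imread("pics/w5.png");hsv=cv2.cvtColor(im,cv2.COLOR_BGR2HSV)
k,l,st,ce=cv2.connectedComponentsWithStats(cv2.inRange(hsv,(22,150,60),(35,255,255)))
for i in range(1,k):
    if st[i,4]>300:
        x,y,w,h,_=st[i];print(st[i],ce[i],ray(m,x+w/2,y+h/2,.018)[:2],ray(m,x+w/2,y+h/2,.024)[:2], ray(m,x+w,y+h/2,.024)-ray(m,x,y+h/2,.024))
m1=pickle.load(open("w1.pkl","rb"));print(ray(m1,307,201,.005),ray(m1,178,141,.005))
s=get_state();print(s['eef_pos'],s['ee_rot'])
cv2.imwrite("pics/w5b.png",np.hstack([im[:400,:],cv2.resize(grab_frame("scene")[230:360,230:300],(160,297))[:,:].copy() if 0 else cv2.resize(grab_frame("scene")[240:350,270:320],(160,400))]))
E
```

```text
33.35 [0.4494 0.0802 0.2377] [ 3.1412e+00  4.0000e-04 -1.5869e+00] [0.4482 0.0059 0.3957] [ 2.864 -0.     3.126]
[ 305  122   52   54 2180] [330.2912844 148.5793578] [0.43790201 0.01342864] [0.43806566 0.01330859] [-0.05420834  0.00084975  0.        ]
[400 140  36  35 956] [417.62029289 157.22384937] [0.34520461 0.02364846] [0.34684082 0.02336606] [-0.03777673  0.00059221  0.        ]
[0.49657861 0.08436168 0.005     ] [ 0.49728898 -0.08547712  0.005     ]
[0.44997466 0.08017618 0.23748699] [ 3.14097549e+00  7.44662002e-05 -1.58751513e+00]
```

View pics/w5b.png

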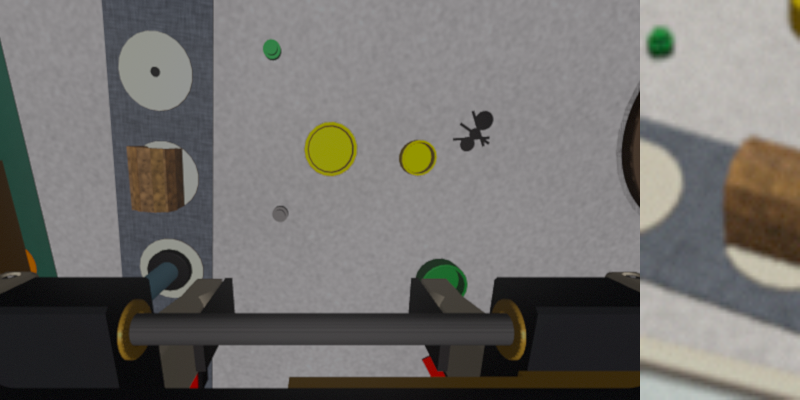

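```bash
python3 - <<'E'
from h import *
import pickle
m=pickle.load(open("w5.pkl","rb"))
c=proj(m,(.6246,.0402,.005));print(c)
for z in(.005,.031,.046):
  print(z,[np.round(proj(m,(.6246+a*.022,.0402+b*.032,z)),1).tolist() for a,b in((-1,-1),(-1,1),(1,1),(1,-1))])
E
```

```text
(np.float64(164.06800683758175), np.float64(176.19908796161735))
0.005 [[180.0, 146.3], [187.2, 204.2], [148.8, 204.8], [139.9, 146.9]]
0.031 [[170.0, 146.6], [178.1, 208.4], [137.2, 209.1], [127.0, 147.3]]
0.046 [[163.5, 146.8], [172.3, 211.1], [129.7, 211.8], [118.7, 147.5]]
```

>>> apply_moves(
  steps=[
    {"translation": [-0.02, -0.08, 0], "rotation": [0, 0, 0]},
    {"translation": [-0.048, -0.18, -0.02], "rotation": [0, 0, 0]},
    {"translation": [-0.048, -0.267, -0.09], "rotation": [0, 0, 0]},
    {"translation": [-0.048, -0.267, -0.19], "rotation": [0, 0, 0]},
    {"translation": [-0.048, -0.267, -0.3], "rotation": [0, 0, 0]},
    {"translation": [-0.048, -0.267, -0.41], "rotation": [0, 0, 0]},
    {"translation": [-0.048, -0.267, -0.52], "rotation": [0, 0, 0]},
    {"translation": [-0.048, -0.267, -0.62], "rotation": [0, 0, 0]},
    {"translation": [-0.048, -0.267, -0.7], "rotation": [0, 0, 0]},
    {"translation": [-0.048, -0.267, -0.7], "rotation": [0, 0, 0]},
  ],
)

```text
t: 34.28
eef_pos: [0.4359, 0.0119, 0.0582]
ee_rot: [3.133, -0.004, -1.59]
force: [-0.9, -0.0, -0.2]
width: 0.0874
gripper_force: 0.0
```

>>> apply_moves(
  steps=[
    {"translation": [0, 0, -0.03], "rotation": [0, 0, 0]},
    {"translation": [0, 0, -0.06], "rotation": [0, 0, 0]},
    {"translation": [0, 0, -0.1], "rotation": [0, 0, 0]},
    {"translation": [0, 0, -0.14], "rotation": [0, 0, 0]},
    {"translation": [0, 0, -0.17], "rotation": [0, 0, 0]},
    {"translation": [0, 0, -0.19], "rotation": [0, 0, 0]},
    {"translation": [0, 0, -0.21], "rotation": [0, 0, 0]},
    {"translation": [0, 0, -0.215], "rotation": [0, 0, 0]},
    {"translation": [0, 0, -0.215], "rotation": [0, 0, 0]},
    {"translation": [0, 0, -0.215], "rotation": [0, 0, 0]},
  ],
)

```text
t: 35.12
eef_pos: [0.4381, 0.0134, 0.0084]
ee_rot: [3.14, -0.0, -1.588]
force: [0.7, -0.3, 0.9]
width: 0.088
gripper_force: 0.0
```

>>> apply_moves(
  steps=[
    {"translation": [0, 0, -0.005], "rotation": [0, 0, 0]},
    {"translation": [0, 0, -0.01], "rotation": [0, 0, 0]},
    {"translation": [0, 0, -0.015], "rotation": [0, 0, 0]},
    {"translation": [0, 0, -0.015], "rotation": [0, 0, 0]},
    {"translation": [0, 0, -0.015], "rotation": [0, 0, 0]},
    {"translation": [0, 0, -0.015], "rotation": [0, 0, 0]},
    {"translation": [0, 0, -0.015], "rotation": [0, 0, 0]},
    {"translation": [0, 0, -0.015], "rotation": [0, 0, 0]},
    {"translation": [0, 0, -0.015], "rotation": [0, 0, 0]},
    {"translation": [0, 0, -0.015], "rotation": [0, 0, 0]},
  ],
)

```text
t: 35.95
eef_pos: [0.4379, 0.0133, 0.0044]
ee_rot: [3.14, -0.001, -1.588]
force: [-0.5, 0.1, 0.1]
width: 0.0877
gripper_force: 0.0
```

>>> apply_moves(
  steps=[
    {"translation": [0, 0, 0], "rotation": [0, 0, 0]},
    {"translation": [0, 0, 0], "rotation": [0, 0, 0]},
    {"translation": [0, 0, 0], "rotation": [0, 0, 0]},
    {"translation": [0, 0, 0], "rotation": [0, 0, 0]},
    {"translation": [0, 0, 0], "rotation": [0, 0, 0]},
    {"translation": [0, 0, 0], "rotation": [0, 0, 0]},
    {"translation": [0, 0, 0], "rotation": [0, 0, 0]},
    {"translation": [0, 0, 0], "rotation": [0, 0, 0]},
    {"translation": [0, 0, 0], "rotation": [0, 0, 0]},
    {"translation": [0, 0, 0], "rotation": [0, 0, 0]},
  ],
  jaw=1,
  newtons=15,
)

```text
t: 36.78
eef_pos: [0.4379, 0.0133, 0.0044]
ee_rot: [3.14, -0.001, -1.588]
force: [-0.1, 0.5, -0.3]
width: 0.056
gripper_force: 15.0
```

>>> apply_moves(
  steps=[
    {"translation": [0, 0, 0.04], "rotation": [0, 0, 0]},
    {"translation": [0, 0, 0.1], "rotation": [0, 0, 0]},
    {"translation": [0, 0, 0.18], "rotation": [0, 0, 0]},
    {"translation": [0, 0, 0.26], "rotation": [0, 0, 0]},
    {"translation": [0.02, -0.02, 0.34], "rotation": [0, 0, 0]},
    {"translation": [0.07, -0.05, 0.4], "rotation": [0, 0, 0]},
    {"translation": [0.13, -0.1, 0.45], "rotation": [0, 0, 0]},
    {"translation": [0.2, -0.15, 0.48], "rotation": [0, 0, 0]},
    {"translation": [0.28, -0.2, 0.48], "rotation": [0, 0, 0]},
    {"translation": [0.36, -0.25, 0.48], "rotation": [0, 0, 0]},
  ],
)

```text
t: 37.62
eef_pos: [0.5289, -0.0497, 0.1251]
ee_rot: [3.141, 0.0, -1.588]
force: [0.1, 1.0, -0.6]
width: 0.0559
gripper_force: 15.0
```

>>> apply_moves(
  steps=[
    {"translation": [0.08, -0.03, 0], "rotation": [0, 0, 0]},
    {"translation": [0.16, -0.05, 0], "rotation": [0, 0, 0]},
    {"translation": [0.24, -0.068, 0], "rotation": [0, 0, 0]},
    {"translation": [0.31, -0.068, 0], "rotation": [0, 0, 0]},
    {"translation": [0.35, -0.068, -0.03], "rotation": [0, 0, 0]},
    {"translation": [0.364, -0.068, -0.1], "rotation": [0, 0, 0]},
    {"translation": [0.364, -0.068, -0.18], "rotation": [0, 0, 0]},
    {"translation": [0.364, -0.068, -0.26], "rotation": [0, 0, 0]},
    {"translation": [0.364, -0.068, -0.33], "rotation": [0, 0, 0]},
    {"translation": [0.364, -0.068, -0.36], "rotation": [0, 0, 0]},
  ],
)

```text
t: 38.45
eef_pos: [0.6165, -0.0662, 0.0311]
ee_rot: [3.135, -0.001, -1.589]
force: [-0.4, -0.4, -0.8]
width: 0.0556
gripper_force: 15.0
```

>>> apply_moves(
  steps=[
    {"translation": [0, 0, 0], "rotation": [0, 0, 0]},
    {"translation": [0, 0, -0.01], "rotation": [0, 0, 0]},
    {"translation": [0, 0, -0.02], "rotation": [0, 0, 0]},
    {"translation": [0, 0, -0.03], "rotation": [0, 0, 0]},
    {"translation": [0, 0, -0.04], "rotation": [0, 0, 0]},
    {"translation": [0, 0, -0.05], "rotation": [0, 0, 0]},
    {"translation": [0, 0, -0.06], "rotation": [0, 0, 0]},
    {"translation": [0, 0, -0.06], "rotation": [0, 0, 0]},
    {"translation": [0, 0, -0.06], "rotation": [0, 0, 0]},
    {"translation": [0, 0, -0.06], "rotation": [0, 0, 0]},
  ],
)

```text
t: 39.28
eef_pos: [0.6189, -0.0662, 0.0195]
ee_rot: [3.14, -0.001, -1.588]
force: [-0.0, -0.8, -0.9]
width: 0.0557
gripper_force: 15.0
```

Down the last 10 mm, then release and rise.

>>> apply_moves(
  steps=[
    {"translation": [0, 0, -0.01], "rotation": [0, 0, 0]},
    {"translation": [0, 0, -0.02], "rotation": [0, 0, 0]},
    {"translation": [0, 0, -0.028], "rotation": [0, 0, 0]},
    {"translation": [0, 0, -0.034], "rotation": [0, 0, 0]},
    {"translation": [0, 0, -0.038], "rotation": [0, 0, 0]},
    {"translation": [0, 0, -0.041], "rotation": [0, 0, 0]},
    {"translation": [0, 0, -0.041], "rotation": [0, 0, 0]},
    {"translation": [0, 0, -0.041], "rotation": [0, 0, 0]},
    {"translation": [0, 0, -0.041], "rotation": [0, 0, 0]},
    {"translation": [0, 0, -0.041], "rotation": [0, 0, 0]},
  ],
)

```text
t: 40.12
eef_pos: [0.6187, -0.0662, 0.0094]
ee_rot: [3.14, -0.001, -1.588]
force: [-2.7, 0.5, 5.1]
width: 0.0558
gripper_force: 15.0
```

>>> apply_moves(
  steps=[
    {"translation": [0, 0, 0], "rotation": [0, 0, 0]},
    {"translation": [0, 0, 0], "rotation": [0, 0, 0]},
    {"translation": [0, 0, 0], "rotation": [0, 0, 0]},
    {"translation": [0, 0, 0], "rotation": [0, 0, 0]},
    {"translation": [0, 0, 0], "rotation": [0, 0, 0]},
    {"translation": [0, 0, 0], "rotation": [0, 0, 0]},
    {"translation": [0, 0, 0], "rotation": [0, 0, 0]},
    {"translation": [0, 0, 0], "rotation": [0, 0, 0]},
    {"translation": [0, 0, 0], "rotation": [0, 0, 0]},
    {"translation": [0, 0, 0], "rotation": [0, 0, 0]},
  ],
  jaw=-1,
)

```text
t: 40.95
eef_pos: [0.6189, -0.0662, 0.0091]
ee_rot: [3.14, -0.001, -1.588]
force: [-0.3, -0.7, 0.7]
width: 0.0876
gripper_force: 0.0
```

>>> apply_moves(
  steps=[
    {"translation": [0, 0, 0.03], "rotation": [0, 0, 0]},
    {"translation": [0, 0, 0.08], "rotation": [0, 0, 0]},
    {"translation": [0, 0, 0.16], "rotation": [0, 0, 0]},
    {"translation": [0, 0, 0.26], "rotation": [0, 0, 0]},
    {"translation": [0, 0, 0.38], "rotation": [0, 0, 0]},
    {"translation": [0, 0, 0.5], "rotation": [0, 0, 0]},
    {"translation": [0, 0, 0.62], "rotation": [0, 0, 0]},
    {"translation": [-0.1, 0, 0.74], "rotation": [0, 0, 0]},
    {"translation": [-0.25, 0.1, 0.86], "rotation": [0, 0, 0]},
    {"translation": [-0.4, 0.2, 0.96], "rotation": [0, 0, 0]},
  ],
)

```text
t: 41.78
eef_pos: [0.5344, -0.0273, 0.24]
ee_rot: [3.141, -0.0, -1.59]
force: [0.8, 1.4, 0.5]
width: 0.0877
gripper_force: 0.0
```

>>> apply_moves(
  steps=[
    {"translation": [-0.1, 0.1, 0], "rotation": [0, 0, 0]},
    {"translation": [-0.2, 0.25, 0], "rotation": [0, 0, 0]},
    {"translation": [-0.2, 0.4, 0], "rotation": [0, 0, 0]},
    {"translation": [-0.2, 0.5, 0], "rotation": [0, 0, 0]},
    {"translation": [-0.2, 0.5, 0], "rotation": [0, 0, 0]},
    {"translation": [-0.2, 0.5, 0], "rotation": [0, 0, 0]},
    {"translation": [-0.2, 0.5, 0], "rotation": [0, 0, 0]},
    {"translation": [-0.2, 0.5, 0], "rotation": [0, 0, 0]},
    {"translation": [-0.2, 0.5, 0], "rotation": [0, 0, 0]},
    {"translation": [-0.2, 0.5, 0], "rotation": [0, 0, 0]},
  ],
)

```text
t: 42.62
eef_pos: [0.4851, 0.0972, 0.238]
ee_rot: [3.14, -0.001, -1.59]
force: [0.4, -0.2, -0.1]
width: 0.0874
gripper_force: 0.0
```

```bash
python3 -c "
from h import *
a=grab_frame('scene')[180:370,170:500];b=grab_frame('side')[130:340,100:430]
cv2.imwrite('pics/s8.png',cv2.resize(np.vstack([a,b]),None,fx=1.48,fy=1.48,interpolation=2))
S=camera_model('scene')
P=proj(S,(.6187,-.0664,.029));print('dish rim expected crop',(P[0]-170)*1.48,(P[1]-180)*1.48)"
```

```text
dish rim expected crop 135.87538067361734 147.7135496246795
```

View pics/s8.png

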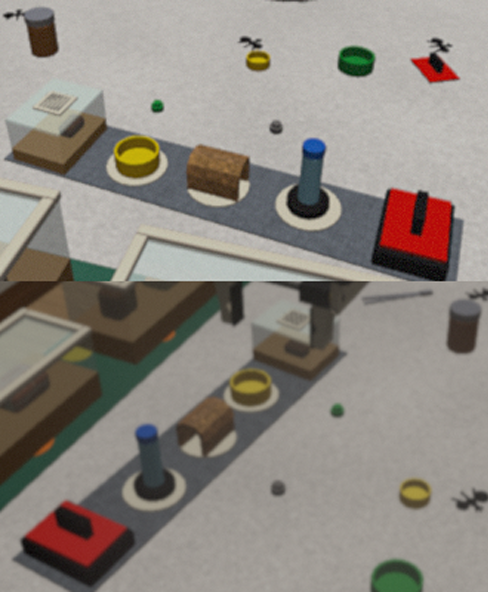

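The picture shows all four items upright and centred: cover on the nest (scene crop 415,225), feeder (308,200), hide (218,172) and dish (137,155). The jar at (42,32) hasn't moved.

```bash
python3 -c "
from station import *
print(job_done())"
```

```text
the job is handed in; nothing more can be done
None
```

The ant display is set out in the order you asked and handed in: red cover on the nest, feeder tube, cork hide and yellow dish upright and centred on their coasters, and the amber jar still in place; the last camera check showed nothing wrong, but no judging result came back.

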